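# Tighten the tumbler lid in cross order

### The arm

A 6-joint arm with a two-finger parallel gripper is mounted at the origin on a cart in front of the work surface, level with it; the furniture and walls round the work are solid. World frame = base frame: x ahead of the robot, y to its left, z up, the work surface at z = 0. Lengths are in m, angles in rad, forces in N, time in s.
With the tool pointing down it reaches from about 0.325 to 0.925 m from the base axis. Payload 3.1 kg.
Tool frame: the origin (TCP) lies at the very end of the fingers, on their centre line; the grasp point (between the pads) lies behind it (ctrl.grip_point_offset is the z of the grasp point in the tool frame, in m); z points along the fingers, y is the direction in which the jaws open and shut (so a half turn about z gives the same grasp; the last joint's range is limited). The gripper opens to 85 mm and grips with 20 to 120 N. Pads are 22 mm wide; open, the fingers measure 114 mm over their backs; the gripper's body (76 mm by 85 mm) begins 54 mm behind the grasp point. The pads swing forward as they close: fully open they stand 13 mm farther back than shut.
Start: joints at [-1.254, 0.217, 1.613, -0, 1.311, -0.112], TCP at [0.26, -0.568, 0.231] pointing down, gripper open.
Joint ranges: [-2.75, 2.75], [-0.78, 2.1], [0.31, 2.55], [-1.13, 4.27], [0.13, 2.63], [-2.58, 2.58]. Speed limits (rad/s): [2.79, 2.79, 3.14, 3.14, 3.14, 3.14].

### API

Orientations are given as a unit quaternion [x, y, z, w].
In Python, from station import read_state, viewer, ctrl gives the robot as it stands.
- The arm moves only by the tool carry_out, never from a script. Its argument "motion" is a list of rows, each a list of 3 entries, a list of its own where there are three numbers: the shift along the world's x, y, z in m, then the turn, a rotation vector about the world's x, y, z in degrees, then the closure in counts, from 0 (fully open) to 255 (shut). In form: [[[dx, dy, dz], [rx, ry, rz], hand], ...]. A call has 1 to 8 rows; each row shifts and turns the pose as measured when the row begins; what a row does not reach is not made up. A row lasts 1/12 s, in which the tool goes at most 41.7 mm and 7.16 degrees, less where a joint would pass 70% of its speed; a pose out of reach is approached as far as the arm can. A call is refused whole if a number of a shift passes 0.0417 or a number of a turn 7.16, either way. A call with a gripper value outside its range is refused whole. The fingers move at their own pace and stop on an object; "grip_force" is the grip in N (left out, the last holds). Time passes only in rows, so rows that do not move let the fingers close. It gives the time, the measured TCP pose, the force and the opening at its end, in the units of the state.
- read_state(): the state, without advancing time (a new reading comes with each control period).
- viewer.camera(name): name is "scene" or "top"; returns a dict with "image" (480x640x3 uint8, red, green, blue), "range_z" (480x640 float32, m along the optical axis (not along the pixel's ray), 0 where there is no reading), "intrinsics" (3x3 intrinsics, pixels), "k1" (the pictures are not rectified: a ray, as slopes to the right and down, at radius r is drawn at 1 + k1 r^2 times it, then the intrinsics apply), "xyz" and "attitude" of the camera in the world. Camera axes: x right, y down, z forward; pixel columns grow to the right and rows downward; lengths in m; the calibration is good to about 2 mm. A picture is of the moment at which its call begins.
- ctrl.finish_job(): hands the job in, once; it reports no verdict.
The state is a dict: "t": time; "joints": joint angles; "dq": joint speeds; "joint_efforts": joint torques, N m; "tcp_pos": TCP position; "ee_rot": TCP orientation; "force": force on the tool from outside, world axes, zero at the start; "ft_torque": the same for the moment, N m; "grip_width": finger opening in m.
Only numpy, scipy, OpenCV 4.12 (cv2) and the standard library are available. Lean on these libraries where they do the work, as an engineer would, in place of code of your own. Each camera call takes 0.05 s, during which the arm holds its last target. There are 200 camera calls.

### The job

Take the T-handled wrench from its block and close the lid of the polishing tumbler so that its gasket seats evenly: tighten the four square-headed screws with the wrench in two rounds, always crossing to the opposite screw next. In the first round turn each screw only about half way (roughly an eighth of a turn), in the second turn each until it comes up hard against its stop. Then stand the wrench back upright in its block, and leave the spectacle front and the lens on the bench where they are.

Things in the scene. Friction and masses are not known exactly. Their poses are not given: they have to be found in the camera images.
- tumbler: fixed bench polishing tumbler (grey cast base 250 x 130 mm, motor at the back); a 136 mm aluminium barrel leans out of it towards the robot, its axis 29 degrees (0.50 rad) from vertical. Origin under the base, on the bench; the lid faces the body's -x and upward. The barrel is held by its gear and cannot be turned by hand
- lid_centre (a point): centre of the round steel lid's outer face (136 mm across); z = outward normal of the lid, along all the screws. A 48 mm boss 6 mm high stands in the middle. Four screws stand round it on a 100 mm circle in the order a, b, c, d, 90 degrees apart (a is opposite c, b opposite d); the barrel may have stopped at any angle
- wrench: loose T-handled socket wrench, 76 mm long, 0.26 kg. Origin at the centre of the socket's mouth, z along the stem to the handle, x along the crossbar. Round steel socket 41 mm across; square mouth 23.6 mm wide, 16 mm deep: it slips over a head when turned within about 11 degrees of the flats, four ways round, and fully on its mouth is 1 mm off the lid. Black crossbar 88 (x) x 18 (y) x 32 mm (z)
- wrench_grip (a point): centre of the wrench's crossbar, 60 mm above its mouth; pinch here across the 18 mm
- wrench_block: fixed wooden block 80 x 80 x 36 mm on a steel plate, with one round hole 50 mm across and 26 mm deep where the wrench stands upright, socket down. Origin under its centre
- block_seat (a point): centre of the bottom of the block's hole, 10 mm above the bench: the wrench's mouth stands here
- plum_front: spectacle front, 56 x 155 x 8 mm, lying loose in front of the tumbler; leave alone. Origin under its centre
- lens: loose round lens blank, 65 x 7 mm, on the bench; leave alone. Origin under its centre
- head_a (a point): top centre of the first screw's square steel head: 20 mm across flats, 15 mm high, top 17 mm above the lid face, bevelled to 12 mm over the last 4.5 mm. z = the screw axis, pointing out of the lid; x, y belong to the barrel and do NOT show how the flats stand: that differs from screw to screw, to be seen or felt
- head_b (a point): top centre of the second screw's square steel head: 20 mm across flats, 15 mm high, top 17 mm above the lid face, bevelled to 12 mm over the last 4.5 mm. z = the screw axis, pointing out of the lid; x, y belong to the barrel and do NOT show how the flats stand: that differs from screw to screw, to be seen or felt
- head_c (a point): top centre of the third screw's square steel head: 20 mm across flats, 15 mm high, top 17 mm above the lid face, bevelled to 12 mm over the last 4.5 mm. z = the screw axis, pointing out of the lid; x, y belong to the barrel and do NOT show how the flats stand: that differs from screw to screw, to be seen or felt
- head_d (a point): top centre of the fourth screw's square steel head: 20 mm across flats, 15 mm high, top 17 mm above the lid face, bevelled to 12 mm over the last 4.5 mm. z = the screw axis, pointing out of the lid; x, y belong to the barrel and do NOT show how the flats stand: that differs from screw to screw, to be seen or felt
- screw_a (a joint): turn of screw a, rad; grows as it is tightened (clockwise seen from outside). Starts at 0 to 0.15, about 0.8 is half way, and it comes up hard at its stop somewhere from 1.4 to 1.7, different for each. Turning takes 0.15 N m at first, 0.22 N m before the stop; it stays where it is left
- screw_b (a joint): turn of screw b, rad; grows as it is tightened (clockwise seen from outside). Starts at 0 to 0.15, about 0.8 is half way, and it comes up hard at its stop somewhere from 1.4 to 1.7, different for each. Turning takes 0.15 N m at first, 0.22 N m before the stop; it stays where it is left
- screw_c (a joint): turn of screw c, rad; grows as it is tightened (clockwise seen from outside). Starts at 0 to 0.15, about 0.8 is half way, and it comes up hard at its stop somewhere from 1.4 to 1.7, different for each. Turning takes 0.15 N m at first, 0.22 N m before the stop; it stays where it is left
- screw_d (a joint): turn of screw d, rad; grows as it is tightened (clockwise seen from outside). Starts at 0 to 0.15, about 0.8 is half way, and it comes up hard at its stop somewhere from 1.4 to 1.7, different for each. Turning takes 0.15 N m at first, 0.22 N m before the stop; it stays where it is left

How it is judged:
On the way, in this order (a step that is already met when the one before it is completed fails the run):
1. first round done: all four screws are about half way (each past 0.45 rad) (value of joint each of screw_a, screw_b, screw_c, screw_d above 0.45 rad), for 0.1 s.
2. second round done: all four screws are up against their stops (within 0.1 rad) (value of joint screw_a above 1.4 rad and value of joint screw_b above 1.52 rad and value of joint screw_c above 1.36 rad and value of joint screw_d above 1.47 rad), for 0.1 s.
At the end, for the whole second after the job is handed in: All four screws are within 0.1 rad of their stops, and the wrench stands released and at rest in its block: its mouth within 8 mm of the hole's axis and 6 mm of its bottom, upright within 0.12 rad (all of step 2 and horizontal distance between wrench and block_seat below 0.008 m and z of wrench in the frame of block_seat below 0.006 m and angle between wrench's own z axis and vertical below 0.12 rad and linear speed of wrench below 0.02 m/s); the robot touches nothing.
It fails at once if a screw is driven past 1.15 rad (three quarters of its travel) while another is still under 0.35 rad: the first round was skipped and the lid cocks (value of joint any of screw_a, screw_b, screw_c, screw_d above 1.15 rad and value of joint any of screw_a, screw_b, screw_c, screw_d below 0.35 rad).
It fails at once if first round not crosswise: two neighbouring screws are past 0.45 rad while the two opposite them are both still under 0.35 rad ((value of joint each of screw_a, screw_b above 0.45 rad and value of joint each of screw_c, screw_d below 0.35 rad) or (value of joint each of screw_b, screw_c above 0.45 rad and value of joint each of screw_d, screw_a below 0.35 rad) or (value of joint each of screw_c, screw_d above 0.45 rad and value of joint each of screw_a, screw_b below 0.35 rad) or (value of joint each of screw_d, screw_a above 0.45 rad and value of joint each of screw_b, screw_c below 0.35 rad)).
It fails at once if second round not crosswise: two neighbouring screws are past 1.3 rad while the two opposite them are both still under 1.2 rad ((value of joint each of screw_a, screw_b above 1.3 rad and value of joint each of screw_c, screw_d below 1.2 rad) or (value of joint each of screw_b, screw_c above 1.3 rad and value of joint each of screw_d, screw_a below 1.2 rad) or (value of joint each of screw_c, screw_d above 1.3 rad and value of joint each of screw_a, screw_b below 1.2 rad) or (value of joint each of screw_d, screw_a above 1.3 rad and value of joint each of screw_b, screw_c below 1.2 rad)).
It fails at once if the screws are turned with the fingers instead of the wrench (fingers press on the tumbler with more than 5 N) (contact force between the fingers and tumbler above 5 N).
It fails at once if the spectacle front or the lens is moved more than 25 mm (distance of any of plum_front, lens from where it was at the start of the episode above 0.025 m).
It also fails if it takes over 72 s, if anything falls off the work surface, if the arm or the gripper's body presses on something with over 40 N, if the wrist force passes 120 N, or if a joint passes its speed limit or range.

## Working session

There is one attempt and no reset: what is moved stays moved. The work goes in short steps, Python scripts to look and compute and a tool call to move; the robot and the scene stay as the last step left them, time stands still between calls to the robot, and variables do not carry over. Pictures are saved under pics/ and viewed, about 8 in all and at most 12, crops included, and the job is handed in when it is done.

Besides the shell and the picture viewer there is one more tool, called after "Call:" by a JSON object that holds its "method" and its "body". carry_out: Moves the arm, as the interface text tells. Its arguments: {"type":"object","properties":{"motion":{"type":"array"},"grip_force":{"type":"number"}},"required":["motion"]}

```bash
ls; mkdir -p pics
python3 - <<'E'
from station import read_state, viewer, ctrl
import cv2,numpy as np
s=read_state();print({k:np.round(v,3).tolist() for k,v in s.items()},ctrl.grip_point_offset)
for n in("scene","top"):
    c=viewer.camera(n);np.savez(f"pics/{n}0.npz",**c)
    print(n,c["intrinsics"],c["k1"],c["xyz"],c["attitude"])
    cv2.imwrite(f"pics/{n}0.png",c["image"][:,:,::-1])
E
```

```text
pics
{'t': 0.0, 'joints': [-1.254, 0.218, 1.615, 0.0, 1.311, -0.112], 'dq': [-0.0, 0.001, -0.001, 0.001, -0.001, -0.0], 'joint_efforts': [-0.0, -39.685, -30.385, -0.0, 0.01, 0.0], 'tcp_pos': [0.26, -0.568, 0.23], 'ee_rot': [0.977, 0.213, -0.0, -0.001], 'force': [-0.19, 0.127, 0.591], 'ft_torque': [0.001, 0.038, -0.004], 'grip_width': 0.085} -0.0187
scene [[455.63757271   0.         316.43750358]
 [  0.         455.63757271 240.59409229]
 [  0.           0.           1.        ]] -0.09525745523133312 [0.24535659 0.16546899 0.79492971] [-0.25160366  0.9031761  -0.33510093  0.09314448]
top [[590.02791701   0.         321.31042777]
 [  0.         590.02791701 241.54506005]
 [  0.           0.           1.        ]] -0.18576516438650506 [ 0.38317879 -0.32145902  0.96780774] [ 0.75049344 -0.65324617  0.06672737 -0.07467597]
```

View pics/scene0.png

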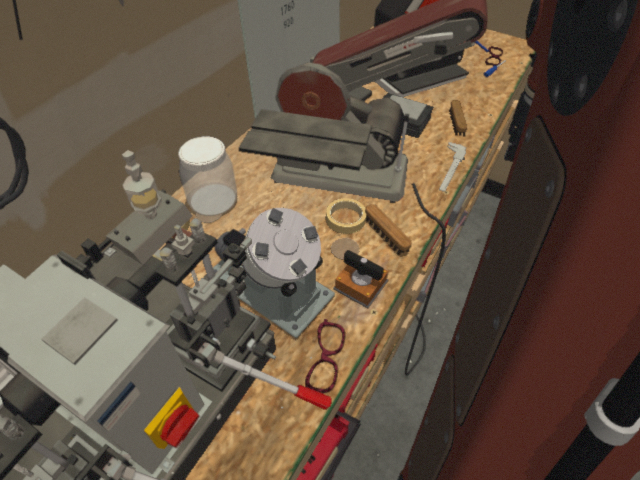

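View pics/top0.png

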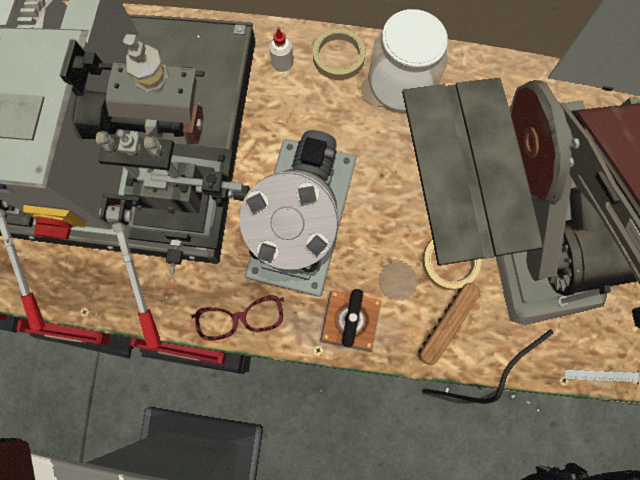

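The scene view shows the lid at about (284,246) with heads at (277,216), (312,234), (298,268) and (262,250). The wrench is in its block at (362,275). The top view shows the lid at (288,222) with heads at (257,203), (307,195), (318,244) and (267,252). The wrench is at (352,318), the glasses at (238,318) and the lens at (398,280).

```bash
cat > h.py <<'E'
import numpy as np,cv2
from scipy.spatial.transform import Rotation as R
def cam(n,live=False):
    if live:
        from station import viewer
        return viewer.camera(n)
    return dict(np.load(f"pics/{n}0.npz"))
def rays(c,uv):
    K=c["intrinsics"];d=(np.asarray(uv,float)-K[:2,2])/np.diag(K)[:2]
    x=d.copy()
    for _ in range(20): x=d/(1+c["k1"]*(x**2).sum(-1,keepdims=True))
    return np.concatenate([x,np.ones(x.shape[:-1]+(1,))],-1)
def cloud(c):
    v,u=np.mgrid[:480,:640]
    p=rays(c,np.stack([u,v],-1))*c["range_z"][...,None]
    return p@R.from_quat(c["attitude"]).as_matrix().T+c["xyz"]
def onplane(c,uv,p0,n):
    d=rays(c,uv)@R.from_quat(c["attitude"]).as_matrix().T
    return c["xyz"]+d*(((p0-c["xyz"])@n)/(d@n))[...,None]
E
python3 - <<'E'
from h import *
out=[]
for n,(cu,cv),rad in(("scene",(284,246),45),("top",(288,222),55)):
    c=cam(n);P=cloud(c);g=cv2.cvtColor(c["image"],cv2.COLOR_RGB2GRAY)
    v,u=np.mgrid[:480,:640];m=(np.hypot(u-cu,v-cv)<rad)&(c["range_z"]>0)
    q=P[m];rng=np.random.default_rng(0);best=0
    for _ in range(400):
        a=q[rng.choice(len(q),3,False)];nn=np.cross(a[1]-a[0],a[2]-a[0]);nn/=np.linalg.norm(nn)+1e-12
        k=abs((q-a[0])@nn)<.002
        if k.sum()>best:best=k.sum();K=k
    w=q[K];c0=w.mean(0);nn=np.linalg.svd(w-c0)[2][2];nn*=np.sign(nn[2])
    hgt=(P-c0)@nn
    print(n,best,len(q),'n',nn.round(4),'tilt',np.arccos(nn[2]),'rms',((w-c0)@nn).std(),'az',np.arctan2(nn[1],nn[0]))
    # lid outline: in-plane pixels
    lid=((abs(hgt)<.003)&m).astype(np.uint8)
    pts=P[lid>0];ex=np.cross([0,1,0],nn);ex/=np.linalg.norm(ex);ey=np.cross(nn,ex)
    xy=np.c_[(pts-c0)@ex,(pts-c0)@ey].astype(np.float32)
    (cc,r)=cv2.minEnclosingCircle(xy[np.hypot(*xy.T)<.075]);lc=c0+ex*cc[0]+ey*cc[1];print(' lidcentre',lc.round(4),r)
    # heads top
    hd=((hgt>.008)&(hgt<.022)&m).astype(np.uint8)
    k,l,st,ce=cv2.connectedComponentsWithStats(hd)
    for i in range(1,k):
        if st[i,4]>25:
            pp=P[l==i];hh=hgt[l==i];print('  head',ce[i].round(1),st[i,4],pp.mean(0).round(4),'hmax',np.percentile(hh,95).round(4),'gray',np.median(g[l==i]))
    x0,y0=cu-60,cv-60
    cv2.imwrite(f"pics/{n}crop.png",cv2.resize(c["image"][y0:y0+120,x0:x0+120,::-1],(600,600),interpolation=cv2.INTER_CUBIC))
    # wrench
    v0=(362,275) if n=="scene" else (352,318)
    b=(g<45)&(np.hypot(u-v0[0],v-v0[1])<40)&(P[...,2]>.05)&(P[...,2]<.12)
    pz=P[b];print(' bar',b.sum(),pz.mean(0).round(4),'z',np.percentile(pz[:,2],[5,50,95]).round(4))
    t=pz[pz[:,2]>np.percentile(pz[:,2],95)-.012];mr=cv2.minAreaRect((t[:,:2]*1000).astype(np.float32));print(' rect mm',mr)
    hsv=cv2.cvtColor(c["image"],cv2.COLOR_RGB2HSV)
    wd=(abs(P[...,2]-.036)<.004)&(np.hypot(u-v0[0],v-v0[1])<45)
    print(' block',wd.sum(),cv2.minAreaRect((P[wd][:,:2]*1000).astype(np.float32)))
    np.savez(f"pics/{n}lid.npz",c0=c0,n=nn,lc=lc)
E
cd pics; python3 -c "
import cv2,numpy as np
cv2.imwrite('crops.png',cv2.resize(np.hstack([cv2.imread('scenecrop.png'),cv2.imread('topcrop.png')]),(800,400),interpolation=cv2.INTER_AREA))"
```

```text
scene 2648 6320 n [-0.4763  0.0517  0.8778] tilt 0.49957195847325125 rms 0.0009772633678194742 az 3.0335128765830186
 lidcentre [ 0.5618 -0.2522  0.1854] 0.06874486804008484
  head [275.5 214.8] 124 [ 0.5928 -0.2717  0.2205] hmax 0.018 gray 87.0
  head [310.9 231.9] 126 [ 0.5335 -0.2932  0.1892] hmax 0.0182 gray 88.0
  head [261.9 248.4] 144 [ 0.5759 -0.2052  0.2074] hmax 0.0187 gray 87.0
  head [299.  265.8] 133 [ 0.5165 -0.2262  0.1762] hmax 0.018 gray 87.0
 bar 490 [ 0.4514 -0.3552  0.0758] z [0.0585 0.0785 0.0866]
 rect mm ((452.5888671875, -358.03631591796875), (14.675683975219727, 83.4620590209961), 86.33792114257812)
 block 664 ((454.2631530761719, -362.16607666015625), (82.05854034423828, 81.1478500366211), 86.62471008300781)
top 4715 9438 n [-0.4766  0.0516  0.8776] tilt 0.4999309455081296 rms 0.0009924057038154376 az 3.033714877759101
 lidcentre [ 0.5615 -0.2518  0.1846] 0.06837774068117142
  head [306.6 194.8] 237 [ 0.5934 -0.2747  0.2204] hmax 0.0185 gray 84.0
  head [255.4 203. ] 232 [ 0.5766 -0.2075  0.207 ] hmax 0.0181 gray 84.0
  head [316.3 245.4] 228 [ 0.534  -0.2958  0.1892] hmax 0.0183 gray 84.0
  head [265.9 252.7] 220 [ 0.5171 -0.2285  0.1762] hmax 0.0184 gray 84.5
 bar 561 [ 0.4527 -0.3602  0.0828] z [0.0766 0.0838 0.0869]
 rect mm ((453.51654052734375, -361.3223876953125), (17.476116180419922, 85.78904724121094), 86.56391906738281)
 block 1553 ((453.7038879394531, -362.4632568359375), (80.40558624267578, 80.68029022216797), 86.5389175415039)
```

View pics/crops.png

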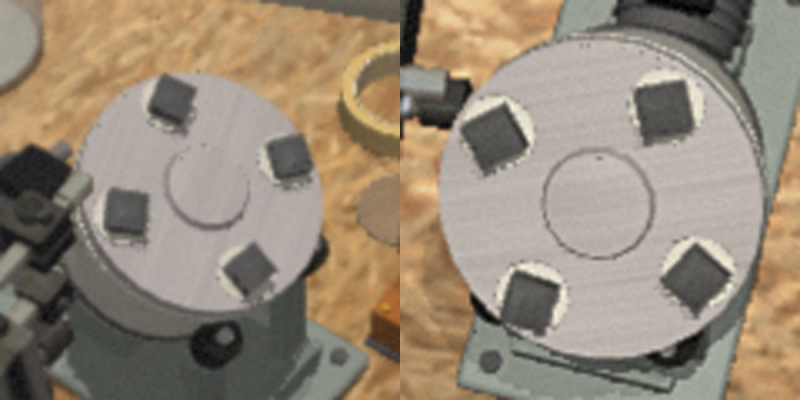

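The crop shows all four heads clearly, each with its flats at a different angle. I'll measure the flats in the lid frame.

Run:
```python
from h import *
n=np.array([-.4765,.05165,.8777]);n/=np.linalg.norm(n)
ex=np.array([n[2],0,-n[0]]);ex-=n*(ex@n);ex=np.array([-n[0],-n[1],0]);ex-=n*(ex@n);ex/=np.linalg.norm(ex);ey=np.cross(n,ex)  # ex = uphill
L0=np.array([.5617,-.2520,.185])
H={}
for nm in("scene","top"):
    c=cam(nm);P=cloud(c);g=cv2.cvtColor(c["image"],cv2.COLOR_RGB2GRAY)
    c0=np.load(f"pics/{nm}lid.npz")["c0"]
    h=(P-c0)@n;x=(P-L0)@ex;y=(P-L0)@ey
    print(nm,'L0 height',(L0-c0)@n)
    m=((g<120)&(h>.004)&(h<.022)&(np.hypot(x,y)<.07)).astype(np.uint8)
    k,l,st,ce=cv2.connectedComponentsWithStats(m)
    for i in range(1,k):
        if st[i,4]<60: continue
        q=np.c_[x[l==i],y[l==i]]*1000
        r=cv2.minAreaRect(q.astype(np.float32)); 
        # support-based: top-plane contour cast onto plane at 15mm
        a=np.degrees(np.arctan2(q.mean(0)[1],q.mean(0)[0]))
        # robust square orientation: minimise 4-side extent percentile
        best=min(np.arange(0,90,1),key=lambda t:sum(np.ptp(np.percentile(q@np.array([np.cos(np.radians(t+d)),np.sin(np.radians(t+d))]),[2,98])) for d in(0,90)))
        print(' az %.1f'%a,ce[i].round(1),st[i,4],'ctr',np.round(r[0],1),'size',np.round(r[1],1),'ang %.1f'%(r[2]%90),'rob',best)
        H.setdefault(int(((a+360)%360)//90),[]).append(r[0])
X=np.array([np.mean(H[k],0) for k in sorted(H)]);ctr=X.mean(0);d=X-ctr
th=np.degrees(np.arctan2(d[:,1],d[:,0]))
print('ctr',ctr,'r',np.hypot(*d.T),'th',th)
print('world centre',L0+(ex*ctr[0]+ey*ctr[1])/1000,'ex',ex,'ey',ey)
```

```text
scene L0 height -0.00035008478051345846
 az -18.6 [275.2 215.4] 131 ctr [ 46.  -17.9] size [20.9 19.1] ang 24.7 rob 25
 az -113.7 [310.5 232.5] 135 ctr [-18.7 -45.4] size [19.  19.8] ang 60.5 rob 63
 az 69.6 [261.5 249.1] 151 ctr [18.6 46.7] size [20.5 19.4] ang 38.7 rob 40
 az 154.8 [298.6 266.4] 136 ctr [-46.6  20.2] size [18.9 19. ] ang 84.7 rob 86
top L0 height 0.000263222034507783
 az -22.2 [306.7 194.6] 245 ctr [ 45.8 -18.7] size [20.3 20.4] ang 23.4 rob 26
 az 66.6 [255.8 202.8] 240 ctr [18.1 46.7] size [20.2 21.5] ang 40.6 rob 38
 az -110.7 [316.5 245.1] 235 ctr [-19.4 -46. ] size [20.1 21.7] ang 59.4 rob 62
 az 158.0 [266.2 252.4] 230 ctr [-46.9  18.7] size [20.1 21.2] ang 82.8 rob 86
ctr [-0.38927126  0.53917408] r [49.80862715 50.05086699 49.85237363 49.94509017] th [  67.92634036  157.78789607 -111.95218847  -22.16234069]
world centre [ 0.56141844 -0.25142715  0.18481343] ex [ 0.87255508 -0.09458021  0.4792726 ] ey [ 1.07763316e-01  9.94176578e-01 -1.38777878e-17]
```

```bash
cat >> h.py <<'E'
n=np.array([-.4765,.05165,.8777]);n/=np.linalg.norm(n)
ex=np.array([-n[0],-n[1],0]);ex-=n*(ex@n);ex/=np.linalg.norm(ex);ey=np.cross(n,ex)
LC=np.array([.5614,-.2514,.1848])
TH={1:67.9,2:157.9,3:247.9,4:-22.1}
def foot(k): # screw axis on the lid face
    t=np.radians(TH[k]);return LC+.05*(np.cos(t)*ex+np.sin(t)*ey)
def Rlid(psi):
    t=np.radians(psi);x=np.cos(t)*ex+np.sin(t)*ey;return np.c_[x,np.cross(-n,x),-n]
def Rdown(yaw):
    t=np.radians(yaw);x=np.array([np.cos(t),np.sin(t),0]);z=np.array([0,0,-1.]);return np.c_[x,np.cross(z,x),z]
def psi_now(s):
    M=R.from_quat(s["ee_rot"]).as_matrix();return np.degrees(np.arctan2(M[:,0]@ey,M[:,0]@ex)),np.degrees(np.arccos(M[:,2]@-n))
def go(p,M,step=.035,deg=6.5,nmin=1,frm=None):
    from station import read_state
    if frm is None:
        s=read_state();p0=np.array(s["tcp_pos"]);M0=R.from_quat(s["ee_rot"]).as_matrix()
    else:p0,M0=frm
    rv=np.degrees(R.from_matrix(M@M0.T).as_rotvec());d=np.asarray(p)-p0
    N=max(nmin,int(np.ceil(max(np.linalg.norm(d)/step,np.linalg.norm(rv)/deg))))
    print(f"N={N} row:",(d/N).round(4).tolist(),(rv/N).round(2).tolist());return np.asarray(p),M
E
python3 - <<'E'
from h import *
for q23 in(1.6,1.9,2.2):
  for psi in(-40,0,60,120,180):
    J1=np.radians(-27);M=R.from_euler('y',-q23)*R.from_euler('z',-J1)*R.from_matrix(Rlid(psi))
    e=M.as_euler('ZYZ');print(q23,psi,'J4 %.2f J5 %.2f J6 %.2f'%(e[0],e[1],(e[2]-np.pi/2+np.pi)%(2*np.pi)-np.pi))
for nm in("scene","top"):
    P=cloud(cam(nm)).reshape(-1,3);q=(P-LC)@np.c_[ex,ey,n];r=np.hypot(q[:,0],q[:,1])
    for lo,hi in((.02,.045),(.045,.11),(.11,.3)):
        k=(q[:,2]>lo)&(q[:,2]<hi)&(r<.2);
        if k.sum():
            i=np.where(k)[0][np.argsort(r[k])[:200:40]];print(nm,lo,k.sum(),q[i].round(3).tolist())
for k in TH:print(k,foot(k).round(4))
a=go([.4535,-.3617,.12],Rdown(-3.4));go([.4535,-.3617,.0515],Rdown(-3.4),frm=a)
E
```

```text
1.6 -40 J4 0.19 J5 1.08 J6 1.85
1.6 0 J4 0.19 J5 1.08 J6 1.16
1.6 60 J4 0.19 J5 1.08 J6 0.11
1.6 120 J4 0.19 J5 1.08 J6 -0.94
1.6 180 J4 0.19 J5 1.08 J6 -1.99
1.9 -40 J4 0.24 J5 0.78 J6 1.77
1.9 0 J4 0.24 J5 0.78 J6 1.07
1.9 60 J4 0.24 J5 0.78 J6 0.03
1.9 120 J4 0.24 J5 0.78 J6 -1.02
1.9 180 J4 0.24 J5 0.78 J6 -2.07
2.2 -40 J4 0.36 J5 0.50 J6 1.62
2.2 0 J4 0.36 J5 0.50 J6 0.93
2.2 60 J4 0.36 J5 0.50 J6 -0.12
2.2 120 J4 0.36 J5 0.50 J6 -1.17
2.2 180 J4 0.36 J5 0.50 J6 -2.22
scene 0.02 1362 [[0.022, 0.041, 0.02], [0.049, 0.066, 0.037], [0.037, 0.081, 0.04], [0.023, 0.096, 0.035], [0.022, 0.11, 0.035]]
scene 0.045 1141 [[0.031, 0.088, 0.046], [0.032, 0.097, 0.048], [0.041, 0.099, 0.054], [0.049, 0.1, 0.054], [0.029, 0.111, 0.047]]
scene 0.11 890 [[0.062, 0.138, 0.114], [0.063, 0.146, 0.118], [0.062, 0.15, 0.117], [0.063, 0.154, 0.121], [0.077, 0.151, 0.126]]
top 0.02 1829 [[0.036, 0.063, 0.035], [0.043, 0.067, 0.041], [0.037, 0.076, 0.04], [0.039, 0.08, 0.04], [0.043, 0.083, 0.039]]
top 0.045 1833 [[0.032, 0.087, 0.048], [0.039, 0.092, 0.05], [0.041, 0.095, 0.049], [0.04, 0.099, 0.054], [0.045, 0.1, 0.053]]
top 0.11 1194 [[0.061, 0.138, 0.114], [0.067, 0.141, 0.12], [0.068, 0.145, 0.119], [0.076, 0.143, 0.116], [0.084, 0.141, 0.112]]
1 [ 0.5828 -0.2071  0.1938]
2 [ 0.523  -0.2283  0.1626]
3 [ 0.54   -0.2957  0.1758]
4 [ 0.5998 -0.2745  0.207 ]
N=9 row: [0.0215, 0.0229, -0.0122] [-0.01, -0.0, -3.11]
N=2 row: [0.0, 0.0, -0.0342] [0.0, 0.0, 0.0]
```

Call:
{"method": "carry_out", "body": {"motion": [[[0.0215,0.0229,-0.0122],[0,0,-3.11],0],[[0.0215,0.0229,-0.0122],[0,0,-3.11],0],[[0.0215,0.0229,-0.0122],[0,0,-3.11],0],[[0.0215,0.0229,-0.0122],[0,0,-3.11],0],[[0.0215,0.0229,-0.0122],[0,0,-3.11],0],[[0.0215,0.0229,-0.0122],[0,0,-3.11],0],[[0.0215,0.0229,-0.0122],[0,0,-3.11],0],[[0.0215,0.0229,-0.0122],[0,0,-3.11],0]], "grip_force": 60}}

```text
t: 0.77
tcp_pos: [0.4315, -0.3824, 0.129]
ee_rot: [1.0, -0.019, -0.002, 0.002]
force: [0.9, -0.3, 0.1]
grip_width: 0.0854
```

Run:
```python
from h import *
from station import read_state
s=read_state();print(s['t'],np.round(s['joints'],2),np.round(s['tcp_pos'],4))
a=go([.4535,-.3617,.12],Rdown(-3.4));go([.4535,-.3617,.0515],Rdown(-3.4),frm=a)
q=np.concatenate([(cloud(cam(m)).reshape(-1,3)-foot(1))@np.c_[ex,ey,n] for m in("scene","top")])
r=np.hypot(q[:,0],q[:,1]);a=np.degrees(np.arctan2(q[:,1],q[:,0]))
for lo,hi in((20,30),(30,40),(40,44),(44,50),(50,60)):
    k=(r<.055)&(q[:,2]*1e3>lo)&(q[:,2]*1e3<hi)
    print(lo,[(b,int(1e3*r[k&(a//20*20==b)].min()),int((k&(a//20*20==b)).sum())) for b in range(-180,180,20) if (k&(a//20*20==b)).any()])
```

```text
0.7667 [-0.84  0.22  1.81 -0.01  1.11  0.77] [ 0.4315 -0.3824  0.129 ]
N=1 row: [0.022, 0.0207, -0.009] [0.18, -0.24, -1.19]
N=2 row: [0.0, 0.0, -0.0342] [0.0, 0.0, 0.0]
20 [(-60, 5, 1), (20, 29, 1), (40, 26, 8), (60, 45, 2), (80, 10, 6)]
30 [(20, 26, 31), (40, 24, 98), (60, 33, 28), (80, 41, 30)]
40 [(20, 26, 21), (40, 27, 100), (60, 34, 42), (80, 51, 3)]
44 [(40, 37, 19), (60, 42, 79), (80, 51, 4)]
50 [(60, 44, 76)]
```

Call:
{"method": "carry_out", "body": {"motion": [[[0.022,0.0207,-0.009],[0.18,-0.24,-1.19],0],[[0,0,0],[0,0,0],0]]}}

```text
t: 0.93
tcp_pos: [0.4551, -0.3537, 0.1151]
ee_rot: [1.0, -0.029, -0.002, -0.004]
force: [-0.9, 0.1, -0.2]
grip_width: 0.0851
```

Run:
```python
from h import *
go([.4535,-.3617,.0565],Rdown(-3.4))
```

```text
N=2 row: [-0.0008, -0.004, -0.0293] [-0.22, -0.11, -0.04]
```

Call:
{"method": "carry_out", "body": {"motion": [[[-0.0008,-0.004,-0.025],[-0.22,-0.11,0],0],[[-0.0008,-0.004,-0.025],[-0.22,-0.11,0],0],[[0,0,0],[0,0,0],0]]}}

```text
t: 1.18
tcp_pos: [0.455, -0.3596, 0.0637]
ee_rot: [1.0, -0.025, 0.0, 0.0]
force: [-1.2, 1.2, -1.3]
grip_width: 0.0855
```

Run:
```python
from h import *
go([.4535,-.3617,.0565],Rdown(-3.4))
```

```text
N=1 row: [-0.0015, -0.0021, -0.0072] [0.05, 0.01, -0.48]
```

Call:
{"method": "carry_out", "body": {"motion": [[[-0.0015,-0.0021,-0.0072],[0.05,0,-0.48],0],[[0,0,0],[0,0,0],255],[[0,0,0],[0,0,0],255],[[0,0,0],[0,0,0],255],[[0,0,0],[0,0,0],255],[[0,0,0],[0,0,0],255]]}}

```text
t: 1.68
tcp_pos: [0.4532, -0.3644, 0.0593]
ee_rot: [1.0, -0.031, 0.001, 0.001]
force: [-0.7, 0.3, 0.7]
grip_width: 0.0254
```

Run:
```python
from h import *
from station import read_state
s=read_state();print(np.round(s['tcp_pos'],4),R.from_quat(s['ee_rot']).as_matrix().round(3),s['grip_width'],s['force'])
```

```text
[ 0.4532 -0.3644  0.0593] [[ 0.998 -0.062  0.002]
 [-0.062 -0.998 -0.002]
 [ 0.002  0.002 -1.   ]] 0.025361240592643778 [-0.72023107  0.25643989  0.69077502]
```

Call:
{"method": "carry_out", "body": {"motion": [[[0,0,0],[0,0,0],255],[[0,0,0],[0,0,0],255],[[0,0,0],[0,0,0],255]]}}

```text
t: 1.93
tcp_pos: [0.4536, -0.3649, 0.0606]
ee_rot: [1.0, -0.031, 0.002, 0.001]
force: [0.8, -0.8, -2.4]
grip_width: 0.0171
```

Run:
```python
from h import *
from station import read_state
s=read_state();print(np.round(s['tcp_pos'],4),R.from_quat(s['ee_rot']).as_matrix().round(3)[:,0],s['grip_width'],s['force'])
```

```text
[ 0.4536 -0.3649  0.0606] [ 0.998 -0.063  0.003] 0.017071112658326074 [ 0.7755748  -0.83916728 -2.43768721]
```

Call:
{"method": "carry_out", "body": {"motion": [[[0,0.001,0.02],[0,0,0],255],[[0,0.001,0.025],[0,0,0],255],[[0.005,0.008,0.03],[0,0,0],255],[[0.005,0.008,0.035],[0,0,0],255],[[0.005,0.008,0.035],[0,0,0],255],[[0.005,0.008,0.035],[0,0,0],255],[[0.005,0.008,0.03],[0,0,0],255]]}}

```text
t: 2.52
tcp_pos: [0.4684, -0.3138, 0.2629]
ee_rot: [0.999, -0.033, -0.01, -0.008]
force: [0.0, -0.4, -3.2]
grip_width: 0.0167
```

```bash
cat >> h.py <<'E'
OFF=.0506
def at(k,h,psi):return foot(k)+n*(OFF+h),Rlid(psi)   # tcp pose with the mouth h above the lid
def where(k):
    from station import read_state
    s=read_state();q=(np.array(s["tcp_pos"])-foot(k))@np.c_[ex,ey,n]*1e3
    f=np.array(s["force"])@np.c_[ex,ey,n]
    print('t %.2f'%s['t'],'lid mm',q.round(1),'mouth h %.1f'%(q[2]-OFF*1e3),'psi,tilt',np.round(psi_now(s),1),'F',f.round(1),'Tn %.2f'%(np.array(s["ft_torque"])@n),'T',np.round(s["ft_torque"],2),'J',np.round(s['joints'],2),'w %.4f'%s['grip_width'])
E
python3 - <<'E'
from h import *
where(1);go(*at(1,.045,33))
E
```

```text
t 2.52 lid mm [ -56.6 -118.4  109.6] mouth h 59.0 psi,tilt [ 2.8 29.9] F [-1.5 -0.4 -2.8] Tn -0.01 T [-0.04 -0.07 -0.03] J [-0.71  0.08  1.71  0.    1.38  0.92] w 0.0167
N=7 row: [0.0098, 0.0159, 0.0021] [-1.61, -4.05, 4.26]
```

Call:
{"method": "carry_out", "body": {"motion": [[[0.0098,0.0159,0.006],[-1.6,-4.05,4.26],255],[[0.0098,0.0159,0.003],[-1.6,-4.05,4.26],255],[[0.0098,0.0159,0.002],[-1.6,-4.05,4.26],255],[[0.0098,0.0159,0.002],[-1.6,-4.05,4.26],255],[[0.0098,0.0159,0.002],[-1.6,-4.05,4.26],255],[[0.0098,0.0159,0.002],[-1.6,-4.05,4.26],255],[[0.0098,0.0159,0.002],[-1.6,-4.05,4.26],255],[[0,0,0],[0,0,0],255]]}}

```text
t: 3.18
tcp_pos: [0.542, -0.1976, 0.2921]
ee_rot: [0.935, 0.237, 0.249, 0.09]
force: [-0.5, -0.4, -3.6]
grip_width: 0.0169
```

Run:
```python
from h import *
where(1);go(*at(1,.022,33))
for m in("scene","top"):
    c=cam(m,True);cv2.imwrite(f"pics/{m}1.png",c["image"][:,:,::-1]);np.savez(f"pics/{m}1.npz",**c)
a=cv2.imread("pics/scene1.png")[150:330,200:400];b=cv2.imread("pics/top1.png")[130:310,210:410]
cv2.imwrite("pics/c1.png",cv2.resize(np.hstack([a,b]),(800,360),interpolation=cv2.INTER_CUBIC))
```

```text
t 3.18 lid mm [ 10.7   5.  106.2] mouth h 55.6 psi,tilt [34.6  2.1] F [-2.1 -0.4 -2.9] Tn -0.01 T [0.12 0.52 0.03] J [-0.6  -0.24  2.03  0.32  0.9   0.32] w 0.0169
N=2 row: [0.0031, -0.0029, -0.0173] [0.36, 1.0, -0.78]
```

View pics/c1.png

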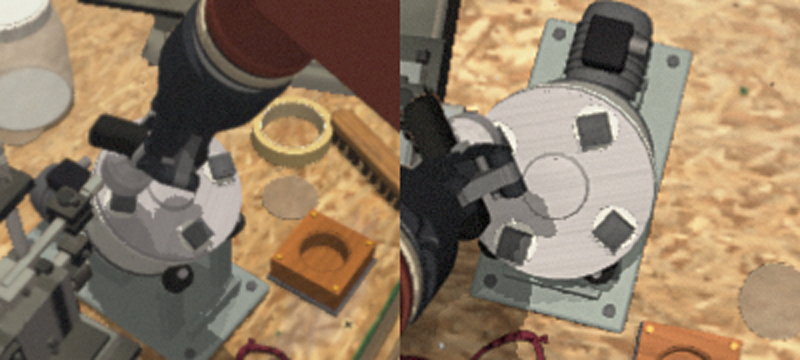

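The wrench is held, with its socket over the upper-left head (H1) and the bar clear of the tool post. I'll move in to just above the head.

Call:
{"method": "carry_out", "body": {"motion": [[[0.0031,-0.0029,-0.0155],[0.36,1.0,-0.78],255],[[0.0031,-0.0029,-0.0155],[0.36,1.0,-0.78],255],[[0,0,0],[0,0,0],255]]}}

```text
t: 3.53
tcp_pos: [0.5494, -0.2093, 0.2639]
ee_rot: [0.944, 0.221, 0.23, 0.086]
force: [-0.8, -0.2, -3.2]
grip_width: 0.0168
```

Run:
```python
from h import *
where(1);go(*at(1,.021,33))
```

```text
t 3.53 lid mm [ 4.7 -5.8 77.3] mouth h 26.7 psi,tilt [32.6  0.6] F [-2.2 -0.2 -2.4] Tn -0.03 T [ 0.08  0.5  -0.02] J [-0.6  -0.17  2.02  0.29  0.87  0.38] w 0.0168
N=1 row: [-0.0008, 0.0059, -0.0072] [0.27, -0.21, 0.58]
```

Call:
{"method": "carry_out", "body": {"motion": [[[-0.0008,0.0059,-0.005],[0.27,-0.2,0.58],255],[[0,0,0],[0,0,0],255]]}}

```text
t: 3.7
tcp_pos: [0.5489, -0.2044, 0.2586]
ee_rot: [0.943, 0.224, 0.232, 0.082]
force: [0.0, 1.0, -3.6]
grip_width: 0.0168
```

Run:
```python
from h import *
where(1);go(*at(1,.012,33))
```

```text
t 3.70 lid mm [ 1.2 -1.  73.1] mouth h 22.5 psi,tilt [33.   0.1] F [-1.8  1.  -3.1] Tn 0.04 T [0.11 0.48 0.07] J [-0.59 -0.17  2.03  0.3   0.86  0.36] w 0.0168
N=1 row: [0.0041, 0.0005, -0.0098] [-0.05, -0.12, 0.04]
```

Call:
{"method": "carry_out", "body": {"motion": [[[0.0035,0.0006,-0.0075],[0,0,0],255],[[0.002,0,-0.004],[0,0,0],255],[[0,0,0],[0,0,0],255]]}}

```text
t: 3.95
tcp_pos: [0.555, -0.2051, 0.2478]
ee_rot: [0.943, 0.224, 0.232, 0.084]
force: [0.2, -0.9, -2.1]
grip_width: 0.0166
```

Run:
```python
from h import *
where(1);go(*at(1,.001,33))
```

```text
t 3.95 lid mm [ 1.4 -1.  60.7] mouth h 10.1 psi,tilt [33.   0.1] F [-0.8 -0.9 -2. ] Tn -0.04 T [-0.11  0.53 -0.14] J [-0.59 -0.15  2.03  0.3   0.83  0.36] w 0.0166
N=1 row: [0.0032, 0.0006, -0.0087] [0.07, -0.06, 0.09]
```

Call:
{"method": "carry_out", "body": {"motion": [[[0.0028,0.0006,-0.0065],[0,0,0],255],[[0.0015,0,-0.003],[0,0,0],255],[[0,0,0],[0,0,0],255]]}}

```text
t: 4.2
tcp_pos: [0.5591, -0.205, 0.239]
ee_rot: [0.943, 0.225, 0.232, 0.084]
force: [-6.7, 0.1, 3.3]
grip_width: 0.0171
```

Run:
```python
from h import *
where(1);go(*at(1,.001,33));print((-n*6.5).round(2),(-n*7).round(2))
```

```text
t 4.20 lid mm [ 0.7 -0.5 51.1] mouth h 0.5 psi,tilt [33.1  0.2] F [-4.3 -0.6  6.1] Tn -0.05 T [ 0.04  0.99 -0.09] J [-0.58 -0.13  2.03  0.3   0.81  0.36] w 0.0171
N=1 row: [-0.0008, 0.0006, 0.0001] [0.17, -0.14, 0.02]
[ 3.1  -0.34 -5.7 ] [ 3.34 -0.36 -6.14]
```

Call:
{"method": "carry_out", "body": {"motion": [[[0,0,0],[3.1,-0.34,-5.7],255],[[0,0,0],[3.1,-0.34,-5.7],255],[[0,0,0],[3.1,-0.34,-5.7],255],[[0,0,0],[3.1,-0.34,-5.7],255]]}}

```text
t: 4.53
tcp_pos: [0.5584, -0.2058, 0.2388]
ee_rot: [0.97, 0.001, 0.243, 0.028]
force: [-2.4, 0.1, -1.2]
grip_width: 0.0167
```

Run:
```python
from h import *
where(1);go(*at(1,.001,-18))
```

```text
t 4.53 lid mm [ 0.2 -1.3 51.2] mouth h 0.6 psi,tilt [6.3 0.4] F [-2.7 -0.2  0.1] Tn 0.22 T [-0.14  0.81  0.12] J [-0.58 -0.13  2.03  0.3   0.82  0.83] w 0.0167
N=4 row: [-0.0001, 0.0003, 0.0001] [2.91, -0.41, -5.32]
```

Torque reads 0.22 N m, so the screw is turning.

Call:
{"method": "carry_out", "body": {"motion": [[[0,0.0003,0],[3.0,-0.4,-5.4],255],[[0,0.0003,0],[3.0,-0.4,-5.4],255],[[0,0,0],[3.0,-0.4,-5.4],255],[[0,0,0],[3.0,-0.4,-5.4],255],[[0,0,0],[0,0,0],255]]}}

```text
t: 4.95
tcp_pos: [0.558, -0.2055, 0.2385]
ee_rot: [0.945, -0.215, 0.244, -0.029]
force: [-2.6, -0.1, -1.6]
grip_width: 0.017
```

Run:
```python
from h import *
where(1);print('6deg back',(n*6).round(2),'25mm out',(n*.025).round(4))
```

```text
t 4.95 lid mm [-0.4 -1.1 51.2] mouth h 0.6 psi,tilt [-19.5   0.2] F [-3.  -0.4 -0.2] Tn 0.05 T [-0.08  0.77 -0.03] J [-0.59 -0.13  2.03  0.31  0.82  1.27] w 0.0170
6deg back [-2.86  0.31  5.27] 25mm out [-0.0119  0.0013  0.0219]
```

Call:
{"method": "carry_out", "body": {"motion": [[[0,0,0],[-2.86,0.31,5.27],255],[[-0.0075,0.0008,0.0135],[0,0,0],255],[[-0.0095,0.001,0.0175],[0,0,0],255],[[-0.003,0.0003,0.0055],[0,0,0],255]]}}

```text
t: 5.28
tcp_pos: [0.5392, -0.2029, 0.2746]
ee_rot: [0.956, -0.159, 0.246, -0.015]
force: [0.3, -0.9, -2.0]
grip_width: 0.017
```

Run:
```python
from h import *
where(1);go(*at(3,.024,56),deg=6.8)
```

```text
t 5.28 lid mm [ 0.3 -0.5 91.9] mouth h 41.3 psi,tilt [-12.7   0.2] F [-0.6 -0.9 -1.9] Tn -0.00 T [ 0.03  0.37 -0.01] J [-0.61 -0.21  2.03  0.3   0.9   1.16] w 0.0170
N=11 row: [-0.0032, -0.0081, -0.003] [-2.98, 0.31, 5.48]
```

Call:
{"method": "carry_out", "body": {"motion": [[[-0.0032,-0.0081,-0.002],[-3,0.3,5.5],255],[[-0.0032,-0.0081,-0.002],[-3,0.3,5.5],255],[[-0.0032,-0.0081,-0.002],[-3,0.3,5.5],255],[[-0.0032,-0.0081,-0.002],[-3,0.3,5.5],255],[[-0.0032,-0.0081,-0.003],[-3,0.3,5.5],255],[[-0.0032,-0.0081,-0.003],[-3,0.3,5.5],255],[[-0.0032,-0.0081,-0.003],[-3,0.3,5.5],255],[[-0.0032,-0.0081,-0.003],[-3,0.3,5.5],255]]}}

```text
t: 5.95
tcp_pos: [0.5172, -0.2691, 0.2581]
ee_rot: [0.923, 0.289, 0.234, 0.098]
force: [0.5, 0.2, -1.9]
grip_width: 0.0171
```

Call:
{"method": "carry_out", "body": {"motion": [[[-0.0025,-0.0075,-0.003],[-3,0.3,5.5],255],[[-0.002,-0.006,-0.003],[-3,0.3,5.5],255],[[0,0,0],[0,0,0],255]]}}

```text
t: 6.2
tcp_pos: [0.5126, -0.2847, 0.2502]
ee_rot: [0.883, 0.396, 0.221, 0.125]
force: [-0.2, 1.2, -3.0]
grip_width: 0.0168
```

Run:
```python
from h import *
where(3);go(*at(3,.02,56),deg=6.8)
```

```text
t 6.20 lid mm [10.7  8.  79. ] mouth h 28.4 psi,tilt [54.4  0.9] F [-1.7  1.2 -2.4] Tn -0.04 T [ 0.04  0.5  -0.05] J [-0.8  -0.14  2.02  0.42  0.9  -0.27] w 0.0168
N=1 row: [-0.0062, -0.0074, -0.0125] [-1.1, 0.89, 1.2]
```

Call:
{"method": "carry_out", "body": {"motion": [[[-0.0062,-0.0074,-0.0125],[-1.1,0.9,1.2],255],[[0,0,0],[0,0,0],255]]}}

```text
t: 6.37
tcp_pos: [0.5067, -0.2923, 0.2373]
ee_rot: [0.879, 0.407, 0.212, 0.128]
force: [-0.2, 1.3, -4.2]
grip_width: 0.0174
```

Run:
```python
from h import *
where(3);go(*at(3,.010,56),deg=6.8)
```

```text
t 6.37 lid mm [ 0.1 -0.2 70. ] mouth h 19.4 psi,tilt [55.8  0. ] F [-2.3  1.3 -3.6] Tn -0.03 T [0.12 0.49 0.01] J [-0.81 -0.13  2.03  0.41  0.88 -0.31] w 0.0174
N=1 row: [0.0044, -0.0003, -0.0083] [-0.05, 0.03, 0.15]
```

Aligned to about 0.2 mm, so I'll insert and then turn.

Call:
{"method": "carry_out", "body": {"motion": [[[0.004,-0.0003,-0.0078],[0,0,0],255],[[0.003,-0.0003,-0.0058],[0,0,0],255],[[0.002,-0.0002,-0.004],[0,0,0],255],[[0,0,0],[0,0,0],255]]}}

```text
t: 6.7
tcp_pos: [0.5176, -0.294, 0.2216]
ee_rot: [0.88, 0.406, 0.212, 0.13]
force: [-8.7, 1.1, 4.0]
grip_width: 0.017
```

Run:
```python
from h import *
where(3);go(*at(3,.001,3),deg=6.6)
```

```text
t 6.70 lid mm [ 2.2 -0.7 51. ] mouth h 0.4 psi,tilt [55.7  0.3] F [-5.8  0.1  7.8] Tn 0.02 T [ 0.09  1.43 -0.01] J [-0.79 -0.09  2.03  0.42  0.84 -0.31] w 0.0170
N=8 row: [-0.0003, 0.0001, -0.0001] [3.17, -0.34, -5.77]
```

Call:
{"method": "carry_out", "body": {"motion": [[[-0.0006,0.0001,0],[3.1,-0.34,-5.7],255],[[-0.0006,0.0001,0],[3.1,-0.34,-5.7],255],[[-0.0003,0,0],[3.1,-0.34,-5.7],255],[[-0.0003,0,0],[3.1,-0.34,-5.7],255],[[0,0,0],[3.1,-0.34,-5.7],255],[[0,0,0],[3.1,-0.34,-5.7],255],[[0,0,0],[3.1,-0.34,-5.7],255],[[0,0,0],[3.1,-0.34,-5.7],255]]}}

```text
t: 7.37
tcp_pos: [0.5157, -0.2941, 0.2208]
ee_rot: [0.969, -0.037, 0.242, 0.02]
force: [-3.9, -1.3, 0.1]
grip_width: 0.0168
```

Run:
```python
from h import *
where(3);go(*at(3,.001,4),deg=6.6)
```

```text
t 7.37 lid mm [ 0.2 -1.1 51.2] mouth h 0.6 psi,tilt [1.9 0.6] F [-3.2 -1.7  1.9] Tn 0.22 T [-0.22  0.95  0.08] J [-0.79 -0.09  2.02  0.4   0.85  0.64] w 0.0168
N=1 row: [-0.0003, 0.0011, 0.0002] [-0.72, -0.43, 1.98]
```

Call:
{"method": "carry_out", "body": {"motion": [[[0,0,0],[-2.86,0.31,5.27],255],[[-0.0075,0.0008,0.0135],[0,0,0],255],[[-0.0095,0.001,0.0175],[0,0,0],255],[[-0.001,0.0001,0.002],[0,0,0],255]]}}

```text
t: 7.7
tcp_pos: [0.4996, -0.2911, 0.2536]
ee_rot: [0.97, 0.012, 0.242, 0.032]
force: [1.2, 0.4, -2.0]
grip_width: 0.0168
```

Run:
```python
from h import *
where(3);go(*at(2,.022,80),deg=6.8)
```

```text
t 7.70 lid mm [ 1.6  0.2 87.7] mouth h 37.1 psi,tilt [7.7 0.5] F [ 0.   0.5 -2.3] Tn -0.04 T [ 0.04  0.38 -0.05] J [-0.81 -0.16  2.03  0.39  0.92  0.55] w 0.0168
N=11 row: [-0.001, 0.006, -0.0025] [-3.09, 0.33, 5.79]
```

Call:
{"method": "carry_out", "body": {"motion": [[[-0.001,0.0062,-0.0015],[-3.1,0.33,5.8],255],[[-0.001,0.0062,-0.0015],[-3.1,0.33,5.8],255],[[-0.001,0.0062,-0.0015],[-3.1,0.33,5.8],255],[[-0.001,0.0062,-0.0025],[-3.1,0.33,5.8],255],[[-0.001,0.0062,-0.0025],[-3.1,0.33,5.8],255],[[-0.001,0.0062,-0.0025],[-3.1,0.33,5.8],255],[[-0.001,0.0062,-0.0025],[-3.1,0.33,5.8],255],[[-0.001,0.0062,-0.0025],[-3.1,0.33,5.8],255]]}}

```text
t: 8.37
tcp_pos: [0.4961, -0.2374, 0.2357]
ee_rot: [0.853, 0.458, 0.208, 0.139]
force: [-0.8, -0.5, -3.4]
grip_width: 0.0171
```

Call:
{"method": "carry_out", "body": {"motion": [[[-0.001,0.006,-0.0025],[-3.1,0.33,5.8],255],[[-0.001,0.006,-0.0025],[-3.1,0.33,5.8],255],[[-0.001,0.005,-0.0025],[-2.5,0.28,4.7],255],[[0,0,0],[0,0,0],255]]}}

```text
t: 8.7
tcp_pos: [0.4937, -0.2153, 0.2241]
ee_rot: [0.763, 0.597, 0.183, 0.167]
force: [-0.1, -0.3, -2.6]
grip_width: 0.0168
```

Run:
```python
from h import *
where(2);go(*at(2,.019,80),deg=6.8)
```

```text
t 8.70 lid mm [ 2.7  9.8 68.6] mouth h 18.0 psi,tilt [82.   0.9] F [-1.3 -0.3 -2.2] Tn -0.02 T [ 0.05  0.44 -0.02] J [-0.71 -0.24  2.15  0.39  0.85 -0.66] w 0.0168
N=1 row: [-0.0039, -0.0095, -0.0004] [0.18, 0.03, -2.18]
```

Call:
{"method": "carry_out", "body": {"motion": [[[-0.005,-0.009,0.0015],[0.2,0,-2.18],255],[[0,0,0],[0,0,0],255]]}}

```text
t: 8.87
tcp_pos: [0.4892, -0.2229, 0.2244]
ee_rot: [0.776, 0.58, 0.182, 0.168]
force: [0.5, -0.4, -2.9]
grip_width: 0.0171
```

Run:
```python
from h import *
where(2);go(*at(2,.010,80),deg=6.8)
```

```text
t 8.87 lid mm [-0.4  1.7 70.6] mouth h 20.0 psi,tilt [79.7  0.1] F [-0.9 -0.3 -2.8] Tn 0.01 T [0.04 0.41 0.01] J [-0.72 -0.24  2.15  0.38  0.85 -0.63] w 0.0171
N=1 row: [0.0049, -0.0022, -0.0086] [-0.27, 0.03, 0.23]
```

Call:
{"method": "carry_out", "body": {"motion": [[[0.003,-0.0022,-0.005],[-0.2,0,0.2],255],[[0.004,-0.0004,-0.0072],[0,0,0],255],[[0.003,-0.0003,-0.0055],[0,0,0],255],[[0,0,0],[0,0,0],255]]}}

```text
t: 9.2
tcp_pos: [0.501, -0.2265, 0.2085]
ee_rot: [0.775, 0.582, 0.182, 0.169]
force: [-15.0, 4.0, 12.3]
grip_width: 0.0168
```

Run:
```python
from h import *
where(2);go(*at(2,.001,28),deg=6.6)
```

```text
t 9.20 lid mm [ 2.6 -0.6 50.9] mouth h 0.3 psi,tilt [80.   0.1] F [-7.6  2.3 18.2] Tn -0.06 T [0.47 1.87 0.08] J [-0.71 -0.19  2.15  0.39  0.8  -0.64] w 0.0168
N=8 row: [-0.0003, 0.0001, -0.0001] [3.09, -0.32, -5.7]
```

Seated. I'll turn it with a slight recentring.

Call:
{"method": "carry_out", "body": {"motion": [[[-0.0008,0.0002,0.0002],[3.1,-0.34,-5.7],255],[[-0.0006,0.0001,0],[3.1,-0.34,-5.7],255],[[-0.0004,0,0],[3.1,-0.34,-5.7],255],[[-0.0003,0,0],[3.1,-0.34,-5.7],255],[[0,0,0],[3.1,-0.34,-5.7],255],[[0,0,0],[3.1,-0.34,-5.7],255],[[0,0,0],[3.1,-0.34,-5.7],255],[[0,0,0],[3.1,-0.34,-5.7],255]]}}

```text
t: 9.87
tcp_pos: [0.499, -0.2275, 0.2077]
ee_rot: [0.955, 0.169, 0.235, 0.066]
force: [-6.7, 0.8, 4.3]
grip_width: 0.0169
```

Run:
```python
from h import *
where(2)
```

```text
t 9.87 lid mm [ 0.6 -1.8 51.1] mouth h 0.5 psi,tilt [26.2  0.5] F [-3.9  0.1  7.1] Tn 0.23 T [0.06 1.04 0.23] J [-0.71 -0.19  2.14  0.38  0.81  0.3 ] w 0.0169
```

Call:
{"method": "carry_out", "body": {"motion": [[[0,0,0],[-2.86,0.31,5.27],255],[[-0.0075,0.0008,0.0135],[0,0,0],255],[[-0.0095,0.001,0.0175],[0,0,0],255],[[-0.001,0.0001,0.002],[0,0,0],255]]}}

```text
t: 10.2
tcp_pos: [0.4823, -0.2259, 0.2393]
ee_rot: [0.945, 0.217, 0.231, 0.077]
force: [0.8, -0.9, -0.9]
grip_width: 0.0169
```

Run:
```python
from h import *
where(2);go(*at(4,.026,21),deg=6.8,step=.013)
```

```text
t 10.20 lid mm [ 1.  -1.9 86.8] mouth h 36.2 psi,tilt [32.   0.6] F [ 0.4 -0.8 -1.2] Tn 0.00 T [ 0.02  0.38 -0.01] J [-0.73 -0.27  2.14  0.37  0.9   0.21] w 0.0169
N=8 row: [0.0101, -0.0056, 0.0044] [0.61, -0.12, -1.22]
```

Call:
{"method": "carry_out", "body": {"motion": [[[0.0101,-0.0056,0.0055],[0.6,-0.1,-1.2],255],[[0.0101,-0.0056,0.0055],[0.6,-0.1,-1.2],255],[[0.0101,-0.0056,0.0055],[0.6,-0.1,-1.2],255],[[0.0101,-0.0056,0.0055],[0.6,-0.1,-1.2],255],[[0.0101,-0.0056,0.0045],[0.6,-0.1,-1.2],255],[[0.0101,-0.0056,0.004],[0.6,-0.1,-1.2],255],[[0.0101,-0.0056,0.003],[0.6,-0.1,-1.2],255],[[0.006,-0.003,0.001],[0.6,-0.1,-1.2],255]]}}

```text
t: 10.87
tcp_pos: [0.5632, -0.2676, 0.2647]
ee_rot: [0.962, 0.12, 0.238, 0.052]
force: [0.2, -0.4, -2.6]
grip_width: 0.0169
```

Call:
{"method": "carry_out", "body": {"motion": [[[0,0,0],[0,0,0],255]]}}

```text
t: 10.95
tcp_pos: [0.5647, -0.2681, 0.2638]
ee_rot: [0.962, 0.12, 0.238, 0.052]
force: [-1.9, -0.1, 1.6]
grip_width: 0.0169
```

Run:
```python
from h import *
where(4);go(*at(4,.02,21),deg=6.8)
```

```text
t 10.95 lid mm [-4.   2.5 66.9] mouth h 16.3 psi,tilt [20.3  0.6] F [-0.8 -0.3  2.3] Tn -0.02 T [-0.06  0.3  -0.07] J [-0.69 -0.07  1.92  0.35  0.9   0.47] w 0.0169
N=1 row: [0.0015, -0.0027, 0.0051] [-0.77, -0.37, 0.42]
```

Call:
{"method": "carry_out", "body": {"motion": [[[-0.002,0,0.005],[-0.7,-0.3,0.4],255],[[0.0025,-0.0024,0.0015],[0,0,0],255],[[0,0,0],[0,0,0],255]]}}

```text
t: 11.2
tcp_pos: [0.5649, -0.2696, 0.267]
ee_rot: [0.961, 0.126, 0.238, 0.056]
force: [-0.5, 0.1, -2.0]
grip_width: 0.0167
```

Run:
```python
from h import *
where(4);go(*at(4,.02,21),deg=6.8)
```

```text
t 11.20 lid mm [-2.2  1.1 69.5] mouth h 18.9 psi,tilt [21.   0.4] F [-1.4  0.1 -1.5] Tn -0.01 T [ 0.01  0.41 -0.03] J [-0.69 -0.07  1.92  0.34  0.9   0.46] w 0.0167
N=1 row: [0.0013, -0.0013, 0.002] [-0.18, -0.27, -0.13]
```

Call:
{"method": "carry_out", "body": {"motion": [[[0.003,-0.0013,-0.001],[0,0,0],255],[[0.0038,-0.0004,-0.0072],[0,0,0],255],[[0.0036,-0.0004,-0.0068],[0,0,0],255],[[0.0015,-0.0002,-0.003],[0,0,0],255],[[0,0,0],[0,0,0],255]]}}

```text
t: 11.62
tcp_pos: [0.5765, -0.2724, 0.2529]
ee_rot: [0.961, 0.128, 0.238, 0.057]
force: [-1.1, 0.2, -4.1]
grip_width: 0.0169
```

Run:
```python
from h import *
where(4);go(*at(4,.001,-31),deg=6.6)
```

```text
t 11.62 lid mm [ 1.5 -0.4 51.5] mouth h 0.9 psi,tilt [21.3  0.3] F [-2.9  0.  -3.1] Tn 0.04 T [-0.04  0.75 -0.02] J [-0.68 -0.03  1.91  0.34  0.87  0.46] w 0.0169
N=8 row: [-0.0002, 0.0001, -0.0001] [3.09, -0.36, -5.75]
```

Call:
{"method": "carry_out", "body": {"motion": [[[-0.0004,0.0001,0],[3.1,-0.34,-5.7],255],[[-0.0004,0.0001,0],[3.1,-0.34,-5.7],255],[[-0.0002,0,0],[3.1,-0.34,-5.7],255],[[-0.0002,0,0],[3.1,-0.34,-5.7],255],[[0,0,0],[3.1,-0.34,-5.7],255],[[0,0,0],[3.1,-0.34,-5.7],255],[[0,0,0],[3.1,-0.34,-5.7],255],[[0,0,0],[3.1,-0.34,-5.7],255]]}}

```text
t: 12.28
tcp_pos: [0.5746, -0.2728, 0.2518]
ee_rot: [0.915, -0.321, 0.238, -0.058]
force: [-3.3, 1.3, 1.3]
grip_width: 0.017
```

Run:
```python
from h import *
where(4)
```

```text
t 12.28 lid mm [-0.7 -1.  51.4] mouth h 0.8 psi,tilt [-32.5   0.4] F [-2.4  0.9  2.8] Tn 0.21 T [0.08 0.59 0.25] J [-0.68 -0.03  1.91  0.35  0.87  1.39] w 0.0170
```

Call:
{"method": "carry_out", "body": {"motion": [[[0,0,0],[-2.86,0.31,5.27],255],[[-0.0075,0.0008,0.0135],[0,0,0],255],[[-0.0095,0.001,0.0175],[0,0,0],255],[[-0.001,0.0001,0.002],[0,0,0],255]]}}

```text
t: 12.62
tcp_pos: [0.5575, -0.2712, 0.2827]
ee_rot: [0.93, -0.274, 0.241, -0.046]
force: [1.0, -0.3, -1.1]
grip_width: 0.0168
```

Run:
```python
from h import *
where(4);go(*at(2,.026,31),deg=6.6)
```

```text
t 12.62 lid mm [-0.9 -1.3 86.7] mouth h 36.1 psi,tilt [-26.7   0.4] F [ 0.4 -0.1 -1.5] Tn -0.03 T [ 0.    0.29 -0.05] J [-0.7  -0.1   1.91  0.34  0.93  1.29] w 0.0168
N=9 row: [-0.0079, 0.0052, -0.0059] [-3.07, 0.29, 5.62]
```

Call:
{"method": "carry_out", "body": {"motion": [[[-0.0079,0.0052,-0.004],[-3.1,0.3,5.7],255],[[-0.0079,0.0052,-0.0045],[-3.1,0.3,5.7],255],[[-0.0079,0.0052,-0.005],[-3.1,0.3,5.7],255],[[-0.0079,0.0052,-0.005],[-3.1,0.3,5.7],255],[[-0.0079,0.0052,-0.005],[-3.1,0.3,5.7],255],[[-0.0079,0.0052,-0.005],[-3.1,0.3,5.7],255],[[-0.0079,0.0052,-0.005],[-3.1,0.3,5.7],255],[[-0.0075,0.0052,-0.006],[-3.1,0.3,5.7],255]]}}

```text
t: 13.28
tcp_pos: [0.494, -0.2281, 0.2362]
ee_rot: [0.952, 0.181, 0.236, 0.07]
force: [-0.2, 0.5, -2.9]
grip_width: 0.0168
```

Call:
{"method": "carry_out", "body": {"motion": [[[-0.006,0.003,-0.005],[-2.6,0.25,4.7],255],[[0,0,0],[0,0,0],255]]}}

```text
t: 13.45
tcp_pos: [0.4852, -0.2222, 0.2257]
ee_rot: [0.943, 0.229, 0.23, 0.079]
force: [0.2, 0.4, -3.3]
grip_width: 0.0167
```

```bash
cat >> h.py <<'E'
def flats():
    for nm in("scene","top"):
        c=cam(nm,True);P=cloud(c);g=cv2.cvtColor(c["image"],cv2.COLOR_RGB2GRAY)
        for k in TH:
            q=(P-foot(k))@np.c_[ex,ey,n]*1e3
            m=(g<120)&(q[...,2]>4)&(q[...,2]<22)&(np.hypot(q[...,0],q[...,1])<17)
            if m.sum()<60:continue
            r=cv2.minAreaRect(q[m][:,:2].astype(np.float32));print(nm,k,int(m.sum()),'off',np.round(r[0],1),'size',np.round(r[1],1),'flat %.1f'%(r[2]%90))
E
python3 - <<'E'
from h import *
where(2);go(*at(2,.02,31),deg=6.8);flats()
E
```

```text
t 13.45 lid mm [-3.3  2.  73.8] mouth h 23.2 psi,tilt [33.3  0.7] F [-1.5  0.4 -3. ] Tn -0.02 T [ 0.08  0.41 -0.01] J [-0.72 -0.25  2.15  0.37  0.87  0.18] w 0.0167
N=1 row: [0.0042, -0.0025, -0.0012] [0.67, -0.57, -2.26]
scene 1 143 off [-0. -0.] size [20.2 19. ] flat 83.6
scene 3 129 off [-0.6  1. ] size [22.4 19.4] flat 10.6
scene 4 140 off [0.1 0.7] size [18.2 19.2] flat 71.7
top 1 235 off [ 0.  -0.8] size [19.4 21.1] flat 83.7
top 3 234 off [-0.3 -0.5] size [20.8 19.9] flat 15.0
top 4 229 off [ 0.1 -0.7] size [19.3 20.6] flat 71.1
```

Call:
{"method": "carry_out", "body": {"motion": [[[0.0042,-0.0025,-0.0012],[0,0,0],255],[[0.001,0,-0.001],[0,0,0],255]]}}

```text
t: 13.72
tcp_pos: [0.4934, -0.227, 0.2263]
ee_rot: [0.943, 0.224, 0.232, 0.08]
force: [0.2, -0.4, -1.4]
grip_width: 0.0171
```

Run:
```python
from h import *
where(2);go(*at(2,.001,33),step=.008)
```

```text
t 13.72 lid mm [ 4.6 -1.9 70.1] mouth h 19.5 psi,tilt [32.9  0.3] F [-0.4 -0.4 -1.4] Tn 0.00 T [ 0.02  0.47 -0.01] J [-0.72 -0.23  2.14  0.38  0.85  0.19] w 0.0171
N=3 row: [0.0017, 0.0005, -0.0061] [-0.1, -0.06, -0.01]
```

Call:
{"method": "carry_out", "body": {"motion": [[[-0.0045,0.0015,-0.002],[0,0,0],255],[[0,0,0],[0,0,0],255]]}}

```text
t: 13.88
tcp_pos: [0.49, -0.2262, 0.2247]
ee_rot: [0.943, 0.224, 0.233, 0.08]
force: [-0.2, -0.8, -3.0]
grip_width: 0.0172
```

Run:
```python
from h import *
where(2);go(*at(2,.001,33),step=.008)
```

```text
t 13.88 lid mm [ 0.8 -1.5 70.4] mouth h 19.8 psi,tilt [32.8  0.3] F [-1.5 -0.8 -2.6] Tn -0.02 T [ 0.07  0.49 -0.01] J [-0.72 -0.24  2.15  0.38  0.85  0.18] w 0.0172
N=3 row: [0.0028, 0.0002, -0.0056] [-0.1, -0.04, 0.01]
```

Call:
{"method": "carry_out", "body": {"motion": [[[0.0026,0.001,-0.006],[0,0,0],255],[[0.0036,0,-0.0068],[0,0,0],255],[[0.0026,-0.0002,-0.0048],[0,0,0],255],[[0,0,0],[0,0,0],255]]}}

```text
t: 14.22
tcp_pos: [0.4998, -0.2271, 0.2079]
ee_rot: [0.943, 0.224, 0.232, 0.082]
force: [-9.8, 2.1, 9.4]
grip_width: 0.0168
```

Run:
```python
from h import *
where(2);go(*at(2,.001,-15),step=.008)
```

```text
t 14.22 lid mm [ 1.3 -1.3 50.9] mouth h 0.3 psi,tilt [32.9  0.1] F [-4.2  1.  13. ] Tn 0.00 T [0.29 1.07 0.1 ] J [-0.71 -0.19  2.15  0.38  0.81  0.18] w 0.0168
N=8 row: [-0.0002, 0.0002, -0.0] [2.84, -0.32, -5.26]
```

Call:
{"method": "carry_out", "body": {"motion": [[[-0.0004,0.0002,0],[3.1,-0.34,-5.7],255],[[-0.0002,0.0002,0],[3.1,-0.34,-5.7],255],[[-0.0002,0,0],[3.1,-0.34,-5.7],255],[[0,0,0],[3.1,-0.34,-5.7],255],[[0,0,0],[3.1,-0.34,-5.7],255],[[0,0,0],[3.1,-0.34,-5.7],255],[[0,0,0],[2.9,-0.3,-5.3],255]]}}

```text
t: 14.8
tcp_pos: [0.4984, -0.227, 0.2073]
ee_rot: [0.956, -0.165, 0.243, -0.018]
force: [-4.9, 1.3, 1.6]
grip_width: 0.0168
```

Run:
```python
from h import *
where(2)
```

```text
t 14.80 lid mm [-0.2 -1.4 51.1] mouth h 0.5 psi,tilt [-13.5   0.5] F [-3.6  0.7  3.8] Tn 0.30 T [-0.05  0.91  0.26] J [-0.71 -0.19  2.14  0.38  0.81  0.99] w 0.0168
```

Call:
{"method": "carry_out", "body": {"motion": [[[0,0,0],[2,-0.22,-3.6],255],[[0,0,0],[2,-0.22,-3.6],255]]}}

```text
t: 14.97
tcp_pos: [0.4982, -0.227, 0.2073]
ee_rot: [0.941, -0.236, 0.241, -0.038]
force: [-5.3, 1.0, 2.3]
grip_width: 0.0166
```

Run:
```python
from h import *
where(2)
```

```text
t 14.97 lid mm [-0.3 -1.3 51.1] mouth h 0.5 psi,tilt [-22.1   0.7] F [-3.7  0.4  4.6] Tn 0.45 T [-0.09  0.87  0.41] J [-0.71 -0.19  2.14  0.39  0.82  1.14] w 0.0166
```

Call:
{"method": "carry_out", "body": {"motion": [[[0,0,0],[2,-0.22,-3.6],255],[[0,0,0],[2,-0.22,-3.6],255]]}}

```text
t: 15.13
tcp_pos: [0.4979, -0.2267, 0.2072]
ee_rot: [0.922, -0.301, 0.236, -0.055]
force: [-3.4, 1.8, 2.1]
grip_width: 0.0165
```

Run:
```python
from h import *
where(2)
```

```text
t 15.13 lid mm [-0.7 -1.1 51.2] mouth h 0.6 psi,tilt [-30.1   0.8] F [-2.2  1.4  3.6] Tn 1.59 T [-0.38  0.81  1.56] J [-0.71 -0.19  2.14  0.39  0.82  1.28] w 0.0165
```

Call:
{"method": "carry_out", "body": {"motion": [[[0,0,0],[-2.4,0.25,4.4],255],[[0,0,0],[-2.4,0.25,4.4],255],[[-0.0075,0.0008,0.0135],[0,0,0],255],[[-0.0095,0.001,0.0175],[0,0,0],255],[[-0.001,0.0001,0.002],[0,0,0],255]]}}

```text
t: 15.55
tcp_pos: [0.4821, -0.2249, 0.2383]
ee_rot: [0.945, -0.217, 0.241, -0.033]
force: [0.9, -0.4, -1.4]
grip_width: 0.0167
```

Run:
```python
from h import *
where(2);go(*at(4,.026,-22),step=.013)
```

```text
t 15.55 lid mm [ 0.3 -1.  86.1] mouth h 35.5 psi,tilt [-19.8   0.7] F [ 0.2 -0.3 -1.7] Tn 0.00 T [-0.01  0.37 -0.02] J [-0.73 -0.27  2.14  0.37  0.9   1.11] w 0.0167
N=8 row: [0.0101, -0.0057, 0.0045] [0.07, -0.07, -0.27]
```

Call:
{"method": "carry_out", "body": {"motion": [[[0.0101,-0.0057,0.0055],[0.1,-0.1,-0.3],255],[[0.0101,-0.0057,0.0055],[0.1,-0.1,-0.3],255],[[0.0101,-0.0057,0.0055],[0.1,-0.1,-0.3],255],[[0.0101,-0.0057,0.0055],[0.1,-0.1,-0.3],255],[[0.0101,-0.0057,0.0055],[0.1,-0.1,-0.3],255],[[0.0101,-0.0057,0.005],[0.1,-0.1,-0.3],255],[[0.0101,-0.0057,0.0045],[0.1,-0.1,-0.3],255],[[0.008,-0.005,0.003],[0,0,0],255]]}}

```text
t: 16.22
tcp_pos: [0.5663, -0.2699, 0.2723]
ee_rot: [0.939, -0.238, 0.243, -0.039]
force: [0.6, -0.4, -2.4]
grip_width: 0.0167
```

Call:
{"method": "carry_out", "body": {"motion": [[[0,0,0.001],[0,0,0],255],[[0,0,0],[0,0,0],255]]}}

```text
t: 16.38
tcp_pos: [0.5689, -0.271, 0.2725]
ee_rot: [0.939, -0.238, 0.244, -0.039]
force: [-0.0, -0.5, -2.2]
grip_width: 0.017
```

Run:
```python
from h import *
where(4);go(*at(4,.020,-22),step=.013)
```

```text
t 16.38 lid mm [ 4.1  0.2 72.4] mouth h 21.8 psi,tilt [-22.4   0.5] F [-1.  -0.5 -2. ] Tn 0.00 T [0.08 0.43 0.02] J [-0.69 -0.07  1.91  0.35  0.91  1.22] w 0.0170
N=1 row: [-0.0027, 0.0001, -0.0035] [-0.65, -0.01, 0.12]
```

Call:
{"method": "carry_out", "body": {"motion": [[[-0.0032,0,-0.0035],[-0.6,0,0.1],255],[[0,0,0],[0,0,0],255]]}}

```text
t: 16.55
tcp_pos: [0.5652, -0.2703, 0.2667]
ee_rot: [0.94, -0.236, 0.243, -0.035]
force: [-0.5, 0.6, -3.0]
grip_width: 0.0168
```

Run:
```python
from h import *
where(4);go(*at(4,.001,-22),step=.008)
```

```text
t 16.55 lid mm [-2.   0.4 69.1] mouth h 18.5 psi,tilt [-22.    0.2] F [-1.9  0.5 -2.3] Tn 0.03 T [0.05 0.47 0.03] J [-0.69 -0.07  1.92  0.34  0.89  1.21] w 0.0168
N=3 row: [0.0033, -0.0005, -0.0048] [-0.04, -0.05, -0.01]
```

Call:
{"method": "carry_out", "body": {"motion": [[[0.0032,-0.0005,-0.0012],[0,0,0],255],[[0.0036,-0.0004,-0.0068],[0,0,0],255],[[0.0036,-0.0004,-0.0064],[0,0,0],255],[[0.0012,-0.0002,-0.0024],[0,0,0],255],[[0,0,0],[0,0,0],255]]}}

```text
t: 16.97
tcp_pos: [0.5756, -0.2717, 0.2526]
ee_rot: [0.941, -0.235, 0.243, -0.034]
force: [-0.2, -0.6, -2.9]
grip_width: 0.0169
```

Run:
```python
from h import *
where(4)
```

```text
t 16.97 lid mm [ 0.5  0.2 51.7] mouth h 1.1 psi,tilt [-21.8   0.2] F [-1.5 -0.7 -2.5] Tn 0.06 T [-0.09  0.52 -0.01] J [-0.68 -0.03  1.91  0.34  0.86  1.21] w 0.0169
```

Call:
{"method": "carry_out", "body": {"motion": [[[0,0,0],[3.1,-0.34,-5.7],255],[[0,0,0],[3.1,-0.34,-5.7],255],[[0,0,0],[3.1,-0.34,-5.7],255],[[0,0,0],[3.1,-0.34,-5.7],255],[[0,0,0],[3.1,-0.34,-5.7],255],[[0,0,0],[3.1,-0.34,-5.7],255],[[0,0,0],[3.1,-0.34,-5.7],255]]}}

```text
t: 17.55
tcp_pos: [0.5748, -0.2715, 0.2519]
ee_rot: [0.769, -0.59, 0.208, -0.129]
force: [-2.2, 1.3, 0.4]
grip_width: 0.0169
```

Run:
```python
from h import *
where(4)
```

```text
t 17.55 lid mm [-0.6  0.2 51.4] mouth h 0.8 psi,tilt [-68.9   0.4] F [-1.8  1.1  1.4] Tn 0.31 T [0.05 0.57 0.34] J [-0.68 -0.03  1.91  0.35  0.87  2.03] w 0.0169
```

Call:
{"method": "carry_out", "body": {"motion": [[[0,0,0],[2,-0.22,-3.6],255],[[0,0,0],[2,-0.22,-3.6],255]]}}

```text
t: 17.72
tcp_pos: [0.5749, -0.2714, 0.2519]
ee_rot: [0.723, -0.646, 0.197, -0.145]
force: [-1.8, 0.7, 0.7]
grip_width: 0.0169
```

Run:
```python
from h import *
where(4)
```

```text
t 17.72 lid mm [-0.5  0.4 51.4] mouth h 0.8 psi,tilt [-77.5   0.5] F [-1.3  0.5  1.5] Tn 0.53 T [-0.05  0.51  0.54] J [-0.68 -0.03  1.91  0.35  0.87  2.18] w 0.0169
```

Call:
{"method": "carry_out", "body": {"motion": [[[0,0,0],[1.9,-0.2,-3.4],255],[[0,0,0],[1.4,-0.15,-2.6],255]]}}

```text
t: 17.88
tcp_pos: [0.575, -0.2711, 0.2519]
ee_rot: [-0.684, 0.687, -0.188, 0.157]
force: [-0.7, 0.6, 0.3]
grip_width: 0.0168
```

Run:
```python
from h import *
where(4)
```

```text
t 17.88 lid mm [-0.4  0.7 51.4] mouth h 0.8 psi,tilt [-84.1   0.5] F [-0.5  0.5  0.7] Tn 1.46 T [-0.38  0.46  1.43] J [-0.68 -0.03  1.91  0.35  0.87  2.29] w 0.0168
```

Call:
{"method": "carry_out", "body": {"motion": [[[0,0,0],[-2.4,0.25,4.4],255],[[0,0,0],[-2.4,0.25,4.4],255],[[-0.0075,0.0008,0.0135],[0,0,0],255],[[-0.0095,0.001,0.0175],[0,0,0],255],[[-0.001,0.0001,0.002],[0,0,0],255]]}}

```text
t: 18.3
tcp_pos: [0.5587, -0.2694, 0.2819]
ee_rot: [0.744, -0.622, 0.203, -0.138]
force: [0.7, -0.1, -0.3]
grip_width: 0.0174
```

Run:
```python
from h import *
where(4);go(*at(1,.03,-10),deg=6.5)
```

```text
t 18.30 lid mm [-0.4  0.6 85.5] mouth h 34.9 psi,tilt [-73.6   0.3] F [ 0.5 -0.  -0.6] Tn 0.03 T [-0.01  0.34  0.01] J [-0.7  -0.1   1.92  0.34  0.93  2.12] w 0.0174
N=10 row: [-0.0014, 0.0066, -0.0017] [-3.04, 0.3, 5.58]
```

Call:
{"method": "carry_out", "body": {"motion": [[[-0.0014,0.0066,-0.0012],[-3.05,0.3,5.6],255],[[-0.0014,0.0066,-0.0012],[-3.05,0.3,5.6],255],[[-0.0014,0.0066,-0.0012],[-3.05,0.3,5.6],255],[[-0.0014,0.0066,-0.0012],[-3.05,0.3,5.6],255],[[-0.0014,0.0066,-0.0012],[-3.05,0.3,5.6],255],[[-0.0014,0.0066,-0.0012],[-3.05,0.3,5.6],255],[[-0.0014,0.0066,-0.0012],[-3.05,0.3,5.6],255],[[-0.0014,0.0066,-0.0015],[-3.05,0.3,5.6],255]]}}

```text
t: 18.97
tcp_pos: [0.5474, -0.215, 0.2652]
ee_rot: [0.943, -0.223, 0.244, -0.032]
force: [1.0, 1.0, -2.1]
grip_width: 0.0173
```

Call:
{"method": "carry_out", "body": {"motion": [[[-0.0014,0.0055,-0.002],[-3.05,0.3,5.6],255],[[-0.001,0.003,-0.002],[-2.2,0.2,4],255],[[0,0,0],[0,0,0],255]]}}

```text
t: 19.22
tcp_pos: [0.5438, -0.2034, 0.2563]
ee_rot: [0.962, -0.126, 0.244, -0.008]
force: [-0.3, 0.5, -2.9]
grip_width: 0.0169
```

Run:
```python
from h import *
where(1);go(*at(1,.02,-10),step=.013)
```

```text
t 19.22 lid mm [-4.4 -0.5 73.7] mouth h 23.1 psi,tilt [-8.8  0.5] F [-1.7  0.5 -2.4] Tn -0.06 T [ 0.07  0.49 -0.07] J [-0.6  -0.18  2.04  0.3   0.87  1.08] w 0.0169
N=1 row: [0.0054, -0.0001, -0.0006] [0.28, -0.46, -1.21]
```

Call:
{"method": "carry_out", "body": {"motion": [[[0.004,0,-0.001],[0.3,-0.4,-1.2],255],[[0,0,0],[0,0,0],255]]}}

```text
t: 19.38
tcp_pos: [0.5476, -0.2027, 0.2533]
ee_rot: [0.959, -0.139, 0.246, -0.009]
force: [0.7, -0.7, -2.4]
grip_width: 0.0172
```

Run:
```python
from h import *
where(1);go(*at(1,.001,-10),step=.008)
```

```text
t 19.38 lid mm [-2.6  0.6 69.2] mouth h 18.6 psi,tilt [-10.3   0.2] F [-0.5 -0.6 -2.5] Tn -0.03 T [ 0.1   0.38 -0.01] J [-0.59 -0.17  2.04  0.3   0.85  1.11] w 0.0172
N=3 row: [0.0035, -0.0006, -0.0047] [-0.07, -0.04, 0.07]
```

Call:
{"method": "carry_out", "body": {"motion": [[[0.0035,-0.0006,-0.001],[0,0,0],255],[[0.0036,-0.0004,-0.0068],[0,0,0],255],[[0.0036,-0.0004,-0.0064],[0,0,0],255],[[0.0012,-0.0002,-0.0024],[0,0,0],255],[[0,0,0],[0,0,0],255]]}}

```text
t: 19.8
tcp_pos: [0.5592, -0.2049, 0.2393]
ee_rot: [0.96, -0.138, 0.243, -0.01]
force: [-1.0, 1.3, -5.0]
grip_width: 0.0171
```

Run:
```python
from h import *
where(1)
```

```text
t 19.80 lid mm [ 1.  -0.3 51.3] mouth h 0.7 psi,tilt [-10.2   0.5] F [-3.4  1.2 -3.9] Tn -0.01 T [0.14 1.   0.01] J [-0.58 -0.12  2.02  0.3   0.82  1.11] w 0.0171
```

Call:
{"method": "carry_out", "body": {"motion": [[[-0.0003,0,0],[3.1,-0.34,-5.7],255],[[-0.0002,0,0],[3.1,-0.34,-5.7],255],[[0,0,0],[3.1,-0.34,-5.7],255],[[0,0,0],[3.1,-0.34,-5.7],255],[[0,0,0],[3.1,-0.34,-5.7],255],[[0,0,0],[3.1,-0.34,-5.7],255],[[0,0,0],[3.1,-0.34,-5.7],255]]}}

```text
t: 20.38
tcp_pos: [0.558, -0.2048, 0.2385]
ee_rot: [0.826, -0.509, 0.216, -0.111]
force: [-4.4, 0.9, 1.8]
grip_width: 0.0168
```

Run:
```python
from h import *
where(1)
```

```text
t 20.38 lid mm [-0.5 -0.4 51.2] mouth h 0.6 psi,tilt [-57.4   1. ] F [-3.1  0.4  3.7] Tn 0.29 T [0.15 0.79 0.36] J [-0.59 -0.12  2.02  0.32  0.83  1.92] w 0.0168
```

Call:
{"method": "carry_out", "body": {"motion": [[[0,0,0],[2,-0.22,-3.6],255],[[0,0,0],[1.5,-0.15,-2.7],255]]}}

```text
t: 20.55
tcp_pos: [0.558, -0.2047, 0.2386]
ee_rot: [0.792, -0.56, 0.207, -0.126]
force: [-3.4, 3.0, 2.0]
grip_width: 0.017
```

Run:
```python
from h import *
where(1)
```

```text
t 20.55 lid mm [-0.4 -0.2 51.2] mouth h 0.6 psi,tilt [-64.6   1.2] F [-2.3  2.6  3.5] Tn 1.39 T [-0.2   0.65  1.44] J [-0.59 -0.12  2.02  0.32  0.83  2.04] w 0.0170
```

Call:
{"method": "carry_out", "body": {"motion": [[[0,0,0],[-2.4,0.25,4.4],255],[[0,0,0],[-2.4,0.25,4.4],255],[[-0.0075,0.0008,0.0135],[0,0,0],255],[[-0.0095,0.001,0.0175],[0,0,0],255],[[-0.001,0.0001,0.002],[0,0,0],255]]}}

```text
t: 20.97
tcp_pos: [0.5419, -0.204, 0.2707]
ee_rot: [0.839, -0.487, 0.218, -0.105]
force: [1.5, -1.0, -1.0]
grip_width: 0.0167
```

Run:
```python
from h import *
where(1);go(*at(3,.028,9),deg=6.5)
```

```text
t 20.97 lid mm [ 0.8 -1.3 87.1] mouth h 36.5 psi,tilt [-54.2   1.1] F [ 0.9 -0.8 -1.7] Tn -0.01 T [ 0.02  0.32 -0.02] J [-0.61 -0.19  2.02  0.31  0.91  1.87] w 0.0167
N=10 row: [-0.0039, -0.0088, -0.0026] [-3.06, 0.22, 5.53]
```

Call:
{"method": "carry_out", "body": {"motion": [[[-0.0039,-0.0088,-0.0018],[-3.05,0.2,5.55],255],[[-0.0039,-0.0088,-0.0018],[-3.05,0.2,5.55],255],[[-0.0039,-0.0088,-0.002],[-3.05,0.2,5.55],255],[[-0.0039,-0.0088,-0.002],[-3.05,0.2,5.55],255],[[-0.0039,-0.0088,-0.002],[-3.05,0.2,5.55],255],[[-0.0039,-0.0088,-0.002],[-3.05,0.2,5.55],255],[[-0.0039,-0.0088,-0.002],[-3.05,0.2,5.55],255],[[-0.0039,-0.0088,-0.002],[-3.05,0.2,5.55],255]]}}

```text
t: 21.63
tcp_pos: [0.5121, -0.2772, 0.2492]
ee_rot: [0.967, -0.062, 0.246, 0.007]
force: [-0.1, 0.0, -2.4]
grip_width: 0.0169
```

Call:
{"method": "carry_out", "body": {"motion": [[[-0.0035,-0.0085,-0.002],[-3.05,0.2,5.55],255],[[-0.002,-0.006,-0.002],[-2.2,0.2,4],255],[[0,0,0],[0,0,0],255]]}}

```text
t: 21.88
tcp_pos: [0.5056, -0.2944, 0.2405]
ee_rot: [0.969, 0.034, 0.244, 0.032]
force: [0.5, 0.1, -2.9]
grip_width: 0.017
```

Run:
```python
from h import *
where(3);go(*at(3,.02,9),step=.013)
```

```text
t 21.88 lid mm [ 0.8 -2.4 73.2] mouth h 22.6 psi,tilt [10.1  0.4] F [-1.   0.2 -2.8] Tn 0.01 T [ 0.    0.46 -0.01] J [-0.81 -0.12  2.02  0.41  0.9   0.49] w 0.0170
N=1 row: [0.0008, 0.0023, -0.0027] [0.23, -0.22, -1.09]
```

Call:
{"method": "carry_out", "body": {"motion": [[[0,0.0025,-0.0015],[0,0,0],255],[[0,0,0],[0,0,0],255]]}}

```text
t: 22.05
tcp_pos: [0.5054, -0.2918, 0.2368]
ee_rot: [0.969, 0.031, 0.243, 0.031]
force: [0.0, 0.5, -2.7]
grip_width: 0.017
```

Run:
```python
from h import *
where(3);go(*at(3,.001,9),step=.008)
```

```text
t 22.05 lid mm [-1.3  0.1 70.3] mouth h 19.7 psi,tilt [9.7 0.5] F [-1.3  0.5 -2.3] Tn 0.01 T [ 0.03  0.46 -0.  ] J [-0.81 -0.12  2.03  0.41  0.89  0.49] w 0.0170
N=3 row: [0.0033, -0.0004, -0.0053] [-0.0, -0.1, -0.27]
```

Call:
{"method": "carry_out", "body": {"motion": [[[0.0032,-0.0005,-0.0035],[0,0,0],255],[[0.0036,-0.0004,-0.0068],[0,0,0],255],[[0.0034,-0.0004,-0.006],[0,0,0],255],[[0.001,-0.0001,-0.0018],[0,0,0],255],[[0,0,0],[0,0,0],255]]}}

```text
t: 22.47
tcp_pos: [0.5163, -0.2935, 0.2213]
ee_rot: [0.97, 0.033, 0.24, 0.032]
force: [-3.6, -0.3, -4.8]
grip_width: 0.0167
```

Run:
```python
from h import *
where(3)
```

```text
t 22.47 lid mm [ 0.9 -0.4 51.3] mouth h 0.7 psi,tilt [10.1  0.6] F [-5.4 -0.7 -2.5] Tn 0.01 T [-0.06  0.98 -0.08] J [-0.79 -0.08  2.02  0.41  0.86  0.49] w 0.0167
```

Call:
{"method": "carry_out", "body": {"motion": [[[-0.0003,0,0],[3.1,-0.34,-5.7],255],[[-0.0002,0,0],[3.1,-0.34,-5.7],255],[[0,0,0],[3.1,-0.34,-5.7],255],[[0,0,0],[3.1,-0.34,-5.7],255],[[0,0,0],[3.1,-0.34,-5.7],255],[[0,0,0],[3.1,-0.34,-5.7],255],[[0,0,0],[3.1,-0.34,-5.7],255]]}}

```text
t: 23.05
tcp_pos: [0.5151, -0.2936, 0.2205]
ee_rot: [0.904, -0.354, 0.231, -0.069]
force: [-4.9, 0.9, 1.5]
grip_width: 0.0167
```

Run:
```python
from h import *
where(3)
```

```text
t 23.05 lid mm [-0.5 -0.7 51.2] mouth h 0.6 psi,tilt [-36.7   0.9] F [-3.7  0.4  3.7] Tn 1.08 T [-0.3   0.93  1.01] J [-0.8  -0.08  2.02  0.41  0.87  1.3 ] w 0.0167
```

Call:
{"method": "carry_out", "body": {"motion": [[[0,0,0],[2,-0.22,-3.6],255],[[0,0,0],[1.5,-0.15,-2.7],255]]}}

```text
t: 23.22
tcp_pos: [0.515, -0.2933, 0.2205]
ee_rot: [0.881, -0.407, 0.226, -0.083]
force: [-2.8, 1.3, 1.7]
grip_width: 0.017
```

Run:
```python
from h import *
where(3)
```

```text
t 23.22 lid mm [-0.6 -0.4 51.3] mouth h 0.7 psi,tilt [-43.6   1.1] F [-1.8  1.   2.9] Tn 1.76 T [-0.68  0.75  1.59] J [-0.8  -0.08  2.02  0.41  0.87  1.42] w 0.0170
```

Call:
{"method": "carry_out", "body": {"motion": [[[0,0,0],[-2.4,0.25,4.4],255],[[0,0,0],[-2.4,0.25,4.4],255],[[-0.0075,0.0008,0.0135],[0,0,0],255],[[-0.0095,0.001,0.0175],[0,0,0],255],[[-0.0075,-0.004,0.0125],[0,0,0],255]]}}

```text
t: 23.63
tcp_pos: [0.4925, -0.2935, 0.2589]
ee_rot: [0.915, -0.325, 0.231, -0.061]
force: [-0.9, -1.0, -1.2]
grip_width: 0.0168
```

Run:
```python
from h import *
where(3);go([.4537,-.3624,.2],Rdown(-40),deg=6)
```

```text
t 23.63 lid mm [-1.8 -2.9 95.7] mouth h 45.1 psi,tilt [-33.1   1.2] F [-1.3 -1.1 -0.7] Tn -0.02 T [ 0.04  0.41 -0.02] J [-0.83 -0.16  2.01  0.39  0.96  1.25] w 0.0168
N=5 row: [-0.0078, -0.0138, -0.0118] [0.5, 5.5, -0.18]
```

Call:
{"method": "carry_out", "body": {"motion": [[[-0.0078,-0.0138,-0.004],[0.5,5.5,-0.2],255],[[-0.0078,-0.0138,-0.008],[0.5,5.5,-0.2],255],[[-0.0078,-0.0138,-0.0118],[0.5,5.5,-0.2],255],[[-0.0078,-0.0138,-0.0118],[0.5,5.5,-0.2],255],[[-0.0078,-0.0138,-0.0118],[0.5,5.5,-0.2],255],[[0,0,0],[0,0,0],255],[[0,0,0],[0,0,0],255]]}}

```text
t: 24.22
tcp_pos: [0.4577, -0.3637, 0.2103]
ee_rot: [0.939, -0.344, -0.004, 0.002]
force: [-0.7, 0.4, -3.4]
grip_width: 0.0168
```

Run:
```python
from h import *
where(3);flats();go([.4537,-.3624,.12],Rdown(-40),deg=6)
c=cam("scene",True);a=c["image"][180:360,220:460,::-1];b=cam("top",True)["image"][180:360,230:470,::-1]
cv2.imwrite("pics/c2.png",cv2.resize(np.hstack([a,b]),(800,300),interpolation=cv2.INTER_CUBIC))
```

```text
t 24.22 lid mm [-48.8 -76.5  66. ] mouth h 15.4 psi,tilt [-37.7  29.1] F [-2.3  0.3 -2.7] Tn -0.03 T [ 0.01  0.03 -0.02] J [-0.79  0.15  1.73 -0.01  1.27  1.49] w 0.0168
scene 1 153 off [0.3 0.3] size [19.7 19.9] flat 48.9
scene 2 133 off [-0.1  1. ] size [19.9 18.9] flat 86.5
scene 3 131 off [0.3 0.9] size [20.1 19.2] flat 77.4
scene 4 140 off [0.3 0.5] size [19.4 20.1] flat 36.1
top 1 219 off [-0.3 -0.7] size [19.2 21.4] flat 50.0
top 2 71 off [5.7 5.2] size [10. 21.] flat 43.3
top 4 232 off [-0.  -0.5] size [19.9 20. ] flat 32.7
N=3 row: [-0.001, 0.0002, -0.0302] [0.03, -0.16, 0.07]
```

View pics/c2.png

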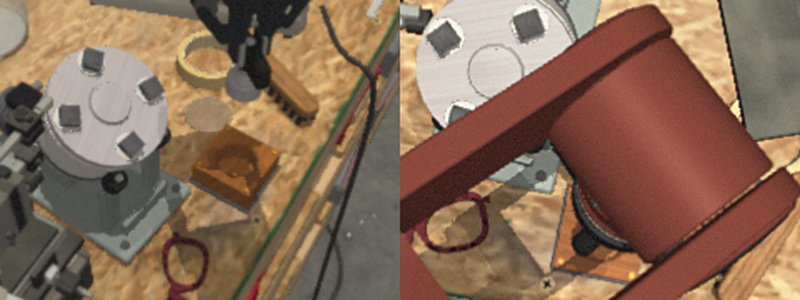

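The picture shows the wrench held upright above the block, at crop (243,83). All four heads have turned on and the glasses and lens are undisturbed. I'll lower it.

Call:
{"method": "carry_out", "body": {"motion": [[[-0.001,0.0002,-0.03],[0,-0.1,0],255],[[-0.001,0.0002,-0.03],[0,0,0],255],[[-0.001,0,-0.02],[0,0,0],255],[[0,0,0],[0,0,0],255],[[0,0,0],[0,0,0],255]]}}

```text
t: 24.83
tcp_pos: [0.4555, -0.363, 0.1392]
ee_rot: [0.939, -0.344, 0.007, 0.005]
force: [-0.8, 0.3, -0.6]
grip_width: 0.0166
```

Run:
```python
from h import *
go([.4537,-.3624,.098],Rdown(-40),deg=6)
```

```text
N=2 row: [-0.0009, 0.0003, -0.0206] [0.41, 0.31, 0.14]
```

Call:
{"method": "carry_out", "body": {"motion": [[[-0.0009,0.0003,-0.0206],[0.4,0.3,0.1],255],[[-0.0009,0.0003,-0.0206],[0.4,0.3,0.1],255],[[0,0,0],[0,0,0],255],[[0,0,0],[0,0,0],255]]}}

```text
t: 25.17
tcp_pos: [0.4573, -0.3653, 0.1071]
ee_rot: [0.939, -0.343, 0.007, 0.003]
force: [0.2, 0.8, -2.5]
grip_width: 0.0168
```

Run:
```python
from h import *
go([.4537,-.3624,.062],Rdown(-40),deg=6)
```

```text
N=2 row: [-0.0018, 0.0014, -0.0225] [0.28, 0.35, 0.04]
```

Call:
{"method": "carry_out", "body": {"motion": [[[-0.0036,0.0029,-0.008],[0.3,0.3,0],255],[[0,0,0],[0,0,0],255]]}}

```text
t: 25.33
tcp_pos: [0.4552, -0.3636, 0.1028]
ee_rot: [0.939, -0.343, 0.007, 0.002]
force: [0.3, 0.7, -3.1]
grip_width: 0.0169
```

Run:
```python
from h import *
go([.4537,-.3624,.062],Rdown(-40),deg=6)
```

```text
N=2 row: [-0.0008, 0.0006, -0.0204] [0.24, 0.31, 0.04]
```

Call:
{"method": "carry_out", "body": {"motion": [[[-0.0012,0.0008,-0.015],[0.2,0.3,0],255],[[-0.0008,0.0006,-0.012],[0.2,0.3,0],255],[[0,0,0],[0,0,0],255]]}}

```text
t: 25.58
tcp_pos: [0.4553, -0.3641, 0.0786]
ee_rot: [0.939, -0.343, 0.004, 0.002]
force: [-0.7, 0.1, -2.7]
grip_width: 0.0169
```

Run:
```python
from h import *
from station import read_state
print(read_state()['force']);go([.4537,-.3624,.061],Rdown(-40),deg=6)
```

```text
[-0.67141568  0.08969764 -2.66209862]
N=1 row: [-0.0016, 0.0017, -0.0176] [0.36, 0.31, 0.09]
```

Call:
{"method": "carry_out", "body": {"motion": [[[-0.0016,0.0017,-0.01],[0.3,0.3,0],255],[[-0.0008,0.0008,-0.006],[0,0,0],255],[[0,0,0],[0,0,0],255]]}}

```text
t: 25.83
tcp_pos: [0.4525, -0.3611, 0.0598]
ee_rot: [0.939, -0.343, -0.001, 0.0]
force: [-1.0, 0.3, -1.2]
grip_width: 0.0167
```

Run:
```python
from h import *
from station import read_state
print(read_state()['force']);go([.4537,-.3624,.061],Rdown(-40),deg=6)
```

```text
[-1.00680842  0.27732813 -1.21557295]
N=1 row: [0.0012, -0.0013, 0.0012] [-0.0, -0.06, 0.08]
```

Call:
{"method": "carry_out", "body": {"motion": [[[0.001,-0.001,0],[0,0,0],255],[[0,0,0],[0,0,0],120],[[0,0,0],[0,0,0],0],[[0,0,0],[0,0,0],0],[[0,0,0],[0,0,0],0],[[0,0,0],[0,0,0],0],[[0,0,0],[0,0,0],0]]}}

```text
t: 26.42
tcp_pos: [0.4556, -0.3643, 0.0626]
ee_rot: [0.939, -0.343, 0.002, 0.001]
force: [0.4, 0.0, -0.2]
grip_width: 0.0852
```

Call:
{"method": "carry_out", "body": {"motion": [[[0,0,0.02],[0,0,0],0],[[0,0,0.03],[0,0,0],0],[[0,0,0.035],[0,0,0],0],[[0,-0.02,0.035],[0,0,0],0],[[-0.02,-0.035,0.02],[0,0,0],0],[[-0.02,-0.035,0.02],[0,0,0],0],[[-0.02,-0.035,0],[0,0,0],0],[[-0.02,-0.035,0],[0,0,0],0]]}}

```text
t: 27.08
tcp_pos: [0.3764, -0.5154, 0.2274]
ee_rot: [0.942, -0.336, 0.0, 0.0]
force: [0.3, -1.1, -1.3]
grip_width: 0.0852
```

Call:
{"method": "carry_out", "body": {"motion": [[[-0.02,-0.035,0],[0,0,0],0],[[-0.02,-0.035,0],[0,0,0],0],[[-0.02,-0.03,0],[0,0,0],0],[[0,0,0],[0,0,0],0],[[0,0,0],[0,0,0],0]]}}

```text
t: 27.5
tcp_pos: [0.3082, -0.6277, 0.2313]
ee_rot: [0.94, -0.34, 0.003, 0.005]
force: [0.5, 0.7, -1.2]
grip_width: 0.0855
```

Run:
```python
from h import *
where(3);flats()
for nm,v0 in(("scene",(362,275)),("top",(352,318))):
    c=cam(nm,True);P=cloud(c);g=cv2.cvtColor(c["image"],cv2.COLOR_RGB2GRAY);v,u=np.mgrid[:480,:640]
    cv2.imwrite(f"pics/{nm}3.png",c["image"][:,:,::-1])
    m=(g<45)&(np.hypot(u-v0[0],v-v0[1])<45)&(P[...,2]>.05)&(P[...,2]<.13)
    z=P[m];t=z[z[:,2]>.072]
    print(nm,'bar',m.sum(),'ztop',np.percentile(z[:,2],[50,95,99]).round(4),cv2.minAreaRect((t[:,:2]*1000).astype(np.float32)))
a=cv2.imread("pics/scene3.png")[180:360,220:460];b=cv2.imread("pics/top3.png")[180:360,180:420]
cv2.imwrite("pics/c3.png",cv2.resize(np.hstack([a,b]),(800,300),interpolation=cv2.INTER_CUBIC))
```

```text
t 27.50 lid mm [-144.3 -355.1  142. ] mouth h 91.4 psi,tilt [-37.   28.5] F [-0.2  0.7 -1.3] Tn 0.02 T [ 0.06 -0.03  0.06] J [-1.21  0.36  1.43 -0.    1.34  1.05] w 0.0855
scene 1 159 off [-0.3  0. ] size [20.4 19.3] flat 47.0
scene 2 134 off [-0.1  0.6] size [19.2 18.9] flat 86.1
scene 3 131 off [0.3 0.9] size [20.  19.4] flat 76.0
scene 4 141 off [-0.3  0.5] size [20.4 18.8] flat 30.5
top 1 235 off [ 0.  -0.6] size [19.7 21.1] flat 48.1
top 2 230 off [-0.2 -0.7] size [19.9 21.3] flat 86.7
top 3 227 off [ 0.1 -0.5] size [19.4 20.9] flat 76.7
top 4 244 off [ 0.1 -0.4] size [20.2 20.6] flat 33.0
scene bar 360 ztop [0.0817 0.0871 0.1237] ((481.35601806640625, -342.5445861816406), (107.0384292602539, 77.27124786376953), 27.756423950195312)
top bar 538 ztop [0.0839 0.0869 0.0878] ((452.658203125, -360.60784912109375), (17.46189308166504, 85.14425659179688), 49.84538650512695)
```

View pics/c3.png

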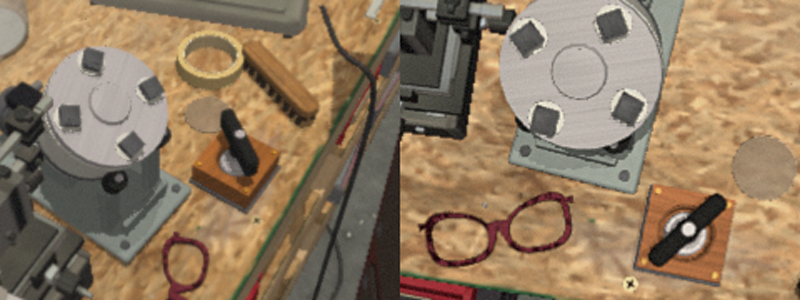

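The wrench stands upright in its block. The bar centre is about 2 mm from the hole axis and its top is at the same height as at the start. The glasses and lens are untouched.

```bash
python3 -c "
from station import ctrl
print(ctrl.finish_job())"
```

```text
the job is handed in; nothing more can be done
None
```

I tightened all four screws with the wrench in two crosswise rounds, stood the wrench back in its block and handed the job in at about 28 s. The hand-in reports no verdict, so what follows is from my own measurements.

I named the screws 1 to 4 by their position on the lid, with 1 opposite 3 and 2 opposite 4, because I could not tell which one was "a".

| Screw | Round 1 turn | Round 2 torque at the stop | Total turn seen by camera |
|---|---|---|---|
| 1 | about 46° | 1.4 N m | about 82° |
| 2 | about 47° (from the wrench angle, not seen by camera) | 1.6 N m | about 88° |
| 3 | about 48° | 1.8 N m | about 74° |
| 4 | about 44° | 1.5 N m | about 83° |

- **Order:** round 1 went 1, 3, 2, 4 and round 2 went 2, 4, 1, 3.
- **Stops:** the torque at each stop was far above the 0.22 N m that turning takes, so I take all four as fully home.
- **Least certain check:** screw 3's camera angle is low. It fits a stop of about 1.46 rad only if that screw started near the top of its 0 to 0.15 rad range, allowing a few degrees of camera error. Its stop torque was the clearest of the four.
- **Wrench:** it stands upright and released, with its bar centre about 2 mm from the hole axis and its top at 87 mm, as at the start. One depth reading of the bar, from the scene camera, was spoiled by nearby dark objects, so this comes from the top camera.
- **Other objects:** the spectacle front and lens look unmoved in the last picture, and the arm is clear of everything.

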